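# Blow off a memory module with the bench air gun and rack it

## Robot

A 6-joint arm with a two-finger parallel gripper is mounted at the origin on the work surface. World frame = base frame: x ahead of the robot, y to its left, z up, the work surface at z = 0. Lengths are in m, angles in rad, forces in N, time in s.
With the tool pointing down it reaches from about 0.15 to 0.775 m from the base axis. Payload 6.1 kg.
Tool frame: the origin (TCP) lies at the very end of the fingers, on their centre line; the grasp point (between the pads) lies 19 mm behind it; z points along the fingers, y is the line along which they close (so a half turn about z gives the same grasp; the last joint's range is limited). The gripper opens to 85 mm and grips with 20 to 120 N. Pads are 22 mm wide; open, the fingers measure 114 mm over their backs; the gripper's body (76 mm by 85 mm) begins 54 mm behind the grasp point. The pads swing forward as they close: fully open they stand 13 mm farther back than shut.
Start: joints at [1.197, 0.126, -0.04, 1.405, 0, 1.571], TCP at [0.192, 0.489, 0.231] pointing down, gripper open.
Joint ranges: [-2.72, 2.72], [-0.95, 1.95], [-1.27, 1.35], [-1.78, 2.02], [-1.46, 1.47], [-3.14, 3.14]. Speed limits (rad/s): [2.39, 2.39, 3.01, 3.14, 3.14, 3.14].

## Interface

Orientations are given as [roll, pitch, yaw] about the fixed x, y, z axes, in that order (R = Rz(yaw) Ry(pitch) Rx(roll)).
In Python, from cell import r, optics gives the robot as it stands.
- The arm moves only by the shell command python3 -m creep 'ROWS'. ROWS is a JSON object of lists of equal length, an entry for each row: "linear": the shift along the tool's x, y, z in mm, a list of three; "twist": the turn about the tool's z in degrees; "claw": the opening, from 0 (shut) to 1 (fully open). A call has 1 to 5 rows; each row is the pose to reach, as a shift and turn from the pose commanded when the call began, along the tool's axes at that moment; what a row does not reach only later rows make up. A row lasts 1/10 s, in which the tool goes at most 50 mm and 8.59 degrees, less where a joint would pass 70% of its speed; a pose out of reach is approached as far as the arm can. A call with a gripper value outside its range is refused whole. The fingers move at their own pace and stop on an object; the grip force is fixed at half the most. Time passes only in rows, so rows that repeat a pose let the fingers close. It gives the time, the measured TCP pose, the force, the opening and the grip force at its end, in the units of the state.
- r.observe(): the state, without advancing time (a new reading comes with each control period).
- optics.snapshot(name): name is "scene" or "side" or "wrist"; returns the picture (384x512x3 uint8, red, green, blue); there is no depth.
- optics.calibration(name): a dict with "fx", "fy", "cx", "cy" (pixels), "R" (3x3) and "t" (3): a world point X has camera coordinates R X + t; the wrist camera has in their place "tool_from_camera" (4x4, takes a point from camera to tool coordinates, whose origin is the TCP and whose axes are the flange's). Camera axes: x right, y down, z forward; pixel columns grow to the right and rows downward; lengths in m; the calibration is good to about 2 mm. A picture is of the moment at which its call begins: read the wrist's pose just before it. calibration takes no time and is no camera call.
- r.sign_off(): hands the job in; it is judged then, once.
The state is a dict: "time_s": time; "joints": joint angles; "joint_velocities": joint speeds; "joint_torque": joint torques, N m; "tcp_pos": TCP position; "ee_rot": TCP orientation; "contact_force": force on the tool from outside, world axes, zero at the start; "torque": the same for the moment, N m; "gripper_width": finger opening in m; "finger_force": force on a finger pad.
Only numpy, scipy, OpenCV 4.12 (cv2) and the standard library are available. Lean on these libraries where they do the work, as an engineer would, in place of code of your own. Each camera call takes 0.05 s, during which the arm holds its last target. There are 200 camera calls.

## Task

Lean the memory module that lies on the bench on the little two-armed stand, contact edge down, centred in front of the air gun's nozzle, and blow it off: squeeze the gun's trigger against its grip right home, keep it there for a good second, and let it spring back. Then take the module again and stand it upright, contact edge down and fully home, in the empty middle slot of the black rack. Leave the two stored modules and the other things on the bench where they are.

Things in the scene. Friction and masses are not known exactly. Their poses are not given: they have to be found in the camera images.
- module_mid (a point): Centre of the loose memory module: flat bar 133 mm long (x) x 40 (y) x 8 thick (z), 40 to 85 g, aluminium heat spreader on both faces. Its -y long edge is the contact edge: 5 mm of thin red board with gold contacts (4 mm thick to the touch); its +y edge is the upper edge once stood up. Starts flat on the bench, centre 4 mm up. Hold it across its 40 mm width or by its 8 mm thickness.
- seat (a point): Fixed: where the module's centre lies (75 mm above the bench) when it leans on the stand. z up, y the way the air blows, x along the stand. The module lies there as if flat with its x and y along these axes, then turned +45 degrees about x: contact edge low on the nozzle side, upper edge 14 mm higher and 14 mm farther in +y than the seat, its +z face looking up and to the nozzle.
- station: Fixed blow-off station, axes as the seat, origin on the bench midway along; the seat is at y = +130 mm. Stand: two steel arms 10 mm wide at x = -42 and +42 mm, sloping 45 degrees up towards +y, each with a 15 mm toe at its lower end, square to the arm, that carries the contact edge; nothing between the arms nor below them but a base plate 8 mm high.
- nozzle (a point): Fixed: mouth of the air gun's nozzle, 90 mm from the seat, level with it, blowing to +y at the seat (axes as the seat). The tube (13 mm thick) and barrel (33 mm thick) run level from here 177 mm towards -y, axis 75 mm above the bench. A clamp on a post holds the barrel 118 mm behind the mouth: block reaching 21 mm above and below the axis, screw knob to +x.
- gun: Fixed pistol grip of the air gun, clamped lying on its side: grip and trigger lie level 75 mm above the bench, free above and below. Origin: the point to squeeze about, midway between grip back and trigger front when pulled. z up; +x along the grip to the barrel axis, 52 mm away; grip ends 70 mm to -x; y is the line of squeeze. Grip 26 mm thick in z; its flat back at y = -18.5 mm.
- trigger (a joint): Trigger lever, rad: 0 let go, 0.22 fully pulled (stop). Black, 70 mm long, 9 thick, 16 wide in z, on the grip's +y side; upright hinge pin at x = +44, y = +14 mm from the gun's origin. At the origin's x its front face is at y = +18.5 mm pulled, +28 mm let go (+31 mm 11 mm nearer the grip's end). A spring returns it: 3 N starts it, 8 N holds it pulled there.
- slot (a point): Fixed: centre of the floor of the middle slot of the black comb rack, 12 mm above the bench; x along the slots, z up. The slot is 10.5 mm wide and 120 mm long, open at both ends. A module fully home has its centre 20 mm above this point, length along x, contact edge down (its +y up).
- rack: Fixed black comb rack, axes as the slot, origin on the bench below it; 124 x 141 mm. Five slots side by side along y, 25 mm apart; walls upright for 15 mm above the slot floor, then the ribs narrow to ridges 22 mm above it, so the mouths lead in. The outermost slots (50 mm to either side) hold stored modules just like the loose one.
- stored1_mid (a point): Centre of the stored module (like the one to be racked: 133 x 40 x 8 mm) that stands in the outermost slot at +y of the rack.
- stored2_mid (a point): Centre of the stored module that stands in the outermost slot at -y of the rack.
- eyepiece_mid (a point): Centre of a spare black microscope eyepiece standing upright, 42 mm across, 56 mm high. Leave it.
- tweezers_mid (a point): Centre of steel tweezers lying on the bench, 125 mm long, 14 mm wide, 9 mm high. Leave them.
- jar_mid (a point): Centre of a small clear screw jar with a white lid, 44 mm across, 48 mm high. Leave it.
Things that resemble listed ones, but are neither listed nor needed, are in the scene too. Of the things like the rack, leave any that is pink or turquoise; of the rest the smaller one is meant.

How it is judged:
By the outcome, as a careful person would: the job done as asked, in the order asked, and still so for the second after the job is handed in, with the robot touching nothing.
It also fails if it takes over 70 s, if anything falls off the work surface, if the arm or the gripper's body presses on something with over 40 N, if the wrist force passes 120 N, or if a joint passes its speed limit or range.

## Working session

There is one attempt and no reset: what is moved stays moved. The work goes in short steps, Python scripts to look and compute and a shell command to move; the robot and the scene stay as the last step left them, time stands still between calls to the robot, and variables do not carry over. Pictures are saved under pics/ and viewed, at most 10 in all, crops included, and the job is handed in when it is done.

```bash
ls; mkdir -p pics
python3 - <<'E'
from cell import r, optics
import cv2,numpy as np
print(r.observe())
a=[optics.snapshot(n) for n in("scene","side","wrist")]
for n,i in zip(("scene","side","wrist"),a):
    cv2.imwrite(f"pics/{n}0.png",i[:,:,::-1]); c=optics.calibration(n); print(n,{k:np.round(v,4).tolist() for k,v in c.items()})
E
```

```text
pics
{'time_s': 0.0, 'joints': array([ 1.19697764e+00,  1.26405176e-01, -4.06057505e-02,  1.40538783e+00,
        2.56726855e-05,  1.57080576e+00]), 'joint_velocities': array([-0.00053755, -0.00137644,  0.00077077, -0.00055398,  0.00047241,
        0.00049569]), 'joint_torque': array([-1.08053209e-03, -4.35915291e+01,  3.52924025e+01,  1.71433581e-02,
       -3.49458992e-05,  4.15724074e-06]), 'tcp_pos': array([0.19156287, 0.4883741 , 0.23051629]), 'ee_rot': array([-3.13999023e+00, -2.56575372e-05,  2.76776450e+00]), 'contact_force': array([-0.13711789, -0.0898321 , -0.08816704]), 'torque': array([ 0.04524402,  0.00477469, -0.00252007]), 'finger_force': 0.0, 'gripper_width': 0.08578324772311463}
scene {'fx': 373.0635, 'fy': 373.0635, 'cx': 254.6325, 'cy': 192.188, 'R': [[0.6431, 0.7658, 0.0034], [0.5229, -0.4359, -0.7325], [-0.5594, 0.4729, -0.6808]], 't': [-0.4179, -0.2027, 1.6448]}
side {'fx': 388.2056, 'fy': 388.2056, 'cx': 256.7824, 'cy': 196.2281, 'R': [[-0.9389, -0.3436, -0.0188], [-0.1694, 0.509, -0.844], [0.2996, -0.7892, -0.5361]], 't': [0.5454, 0.1282, 1.3642]}
wrist {'fx': 307.3437, 'fy': 307.3437, 'cx': 255.1807, 'cy': 191.8874, 'tool_from_camera': [[0.0001, -0.9558, -0.2939, 0.0745], [1.0, 0.0001, 0.0002, -0.0008], [-0.0002, -0.2939, 0.9558, -0.1425], [0.0, 0.0, 0.0, 1.0]]}
```

Run:
```python
import cv2
for n in("scene","side"):
    cv2.imwrite(f"pics/{n}0b.png",cv2.resize(cv2.imread(f"pics/{n}0.png"),(800,600),interpolation=cv2.INTER_CUBIC))
```

```text
(no output)
```

View pics/scene0b.png

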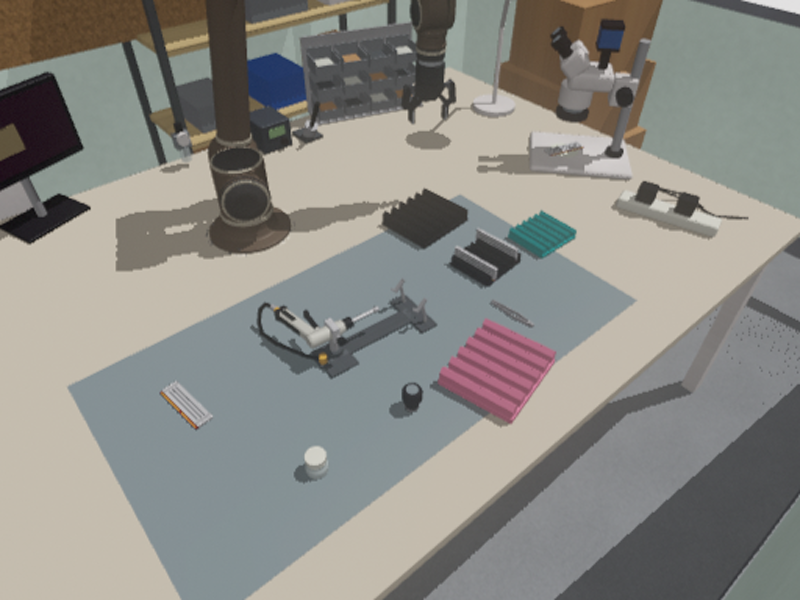

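View pics/side0b.png

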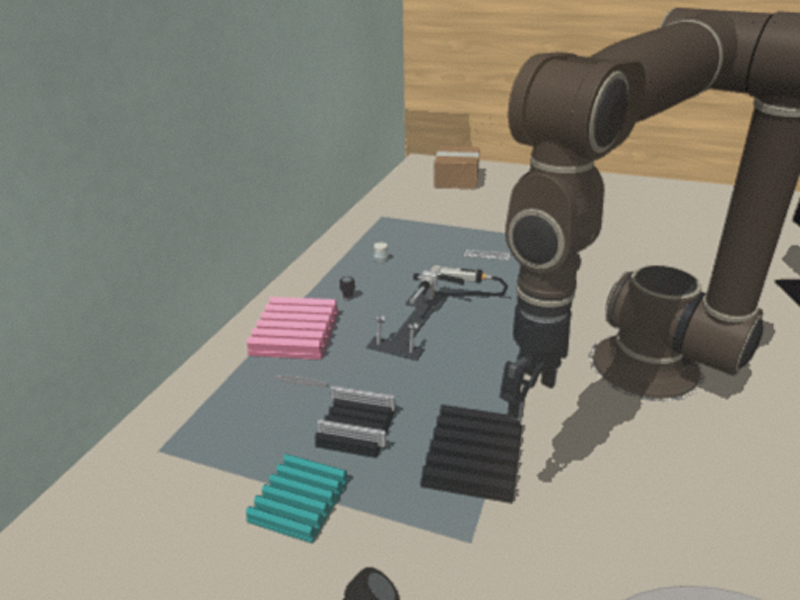

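Scene view (800×600): the loose module is at (186,405) with its gold/red edge on the lower-left. The stand arms are at (402,290) and (421,308), and the gun is at (300,325). Rack candidates: big black and empty at (425,217), small black holding two modules at (486,255), turquoise at (542,233), pink at (497,367). The small black one fits: it is neither pink nor turquoise, it is the smaller of the other two, and its outermost slots are filled. Next I'll get rough positions and one enlarged crop.

```bash
cat > h.py <<'E'
from cell import r, optics
import cv2,numpy as np
from scipy.spatial.transform import Rotation as Rot
def cam(n):
    c=optics.calibration(n)
    if n=="wrist":
        s=r.observe(); T=np.array(c["tool_from_camera"]); Rt=Rot.from_euler('xyz',s['ee_rot']).as_matrix()
        R=Rt@T[:3,:3]; o=Rt@T[:3,3]+s['tcp_pos']
    else:
        R=np.array(c["R"]).T; o=-R@np.array(c["t"])
    return c,R,o
def ray(C,uv):
    c,R,o=C; d=R@np.array([(uv[0]-c["cx"])/c["fx"],(uv[1]-c["cy"])/c["fy"],1.]); return o,d
def plane(C,uv,z):
    o,d=ray(C,uv); return o+d*(z-o[2])/d[2]
def proj(C,X):
    c,R,o=C; p=R.T@(np.asarray(X)-o); return np.array([c["fx"]*p[0]/p[2]+c["cx"],c["fy"]*p[1]/p[2]+c["cy"]])
def tri(a,b):
    (o1,d1),(o2,d2)=a,b
    s=np.linalg.lstsq(np.c_[d1,-d2],o2-o1,rcond=None)[0]; p,q=o1+s[0]*d1,o2+s[1]*d2
    return (p+q)/2,np.linalg.norm(p-q)
def snap(n,f):
    C=cam(n); i=optics.snapshot(n)[:,:,::-1].copy(); cv2.imwrite(f"pics/{f}.png",i); return C,i
def toloc(p):  # world point -> tool-axes offset (mm) from present TCP
    s=r.observe(); return (Rot.from_euler('xyz',s['ee_rot']).as_matrix().T@(np.asarray(p)-s['tcp_pos'])*1000).round(1)
E
python3 - <<'E'
from h import *
S,D=cam("scene"),cam("side")
k=.64
for n,uv,z in [("modA",(186,405),.008),("armL top",(402,283),.09),("armR top",(421,303),.09),("nozzle",(378,309),.075),("grip",(290,318),.075),("gripend",(272,309),.075),("rack",(486,258),.03),("eye",(412,395),.03),("jar",(316,462),.03),("tw",(511,313),.005),("bigrack",(425,217),.02),("plate far",(433,322),.008),("knob",(322,358),.075)]:
    print(n,plane(S,np.array(uv)*k,z).round(3))
for n,uv,z in [("modA",(487,255),.008),("armtop1",(379,320),.09),("armtop2",(413,327),.09),("nozzle",(413,302),.075),("rack",(356,420),.03)]:
    print("side",n,plane(D,np.array(uv)*k,z).round(3))
i=cv2.imread("pics/scene0.png");a=cv2.resize(i[125:250,150:350],(800,500),interpolation=cv2.INTER_CUBIC);cv2.imwrite("pics/c1.png",a)
E
```

```text
modA [ 0.466 -0.408  0.008]
armL top [0.531 0.112 0.09 ]
armR top [0.609 0.101 0.09 ]
nozzle [0.551 0.025 0.075]
grip [ 0.45  -0.14   0.075]
gripend [ 0.4   -0.156  0.075]
rack [0.543 0.386 0.03 ]
eye [ 0.754 -0.05   0.03 ]
jar [ 0.757 -0.286  0.03 ]
tw [0.707 0.305 0.005]
bigrack [0.295 0.398 0.02 ]
plate far [0.612 0.139 0.008]
knob [ 0.591 -0.153  0.075]
side modA [ 0.452 -0.389  0.008]
side armtop1 [0.578 0.149 0.09 ]
side armtop2 [0.496 0.151 0.09 ]
side nozzle [0.538 0.03  0.075]
side rack [0.525 0.408 0.03 ]
```

View pics/c1.png

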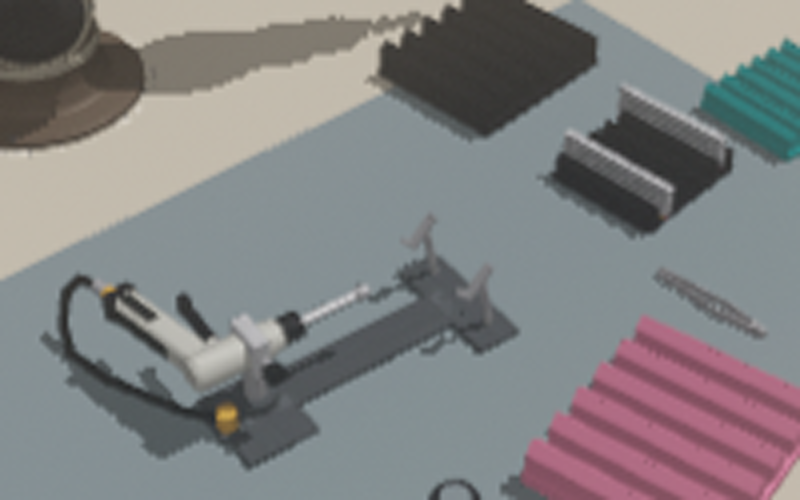

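The crop confirms the small black rack with two modules at crop (640,165). The grip is at (140,330) and the trigger at (195,318). I'm moving to an overview with yaw near 0.

```bash
python3 -m creep '{"linear":[[-48,-6,-14],[-96,-12,-28],[-144,-18,-42],[-192,-24,-56],[-240,-30,-70]],"twist":[8.5,17,25.5,34,42.5],"claw":[1,1,1,1,1]}'
python3 -m creep '{"linear":[[-36,17,0],[-72,34,0],[-108,51,0],[-144,68,0],[-180,85,0]],"twist":[8.5,17,25.5,34,42.5],"claw":[1,1,1,1,1]}'
python3 -m creep '{"linear":[[0,0,0],[0,0,0],[0,0,0],[0,0,0],[0,0,0]],"twist":[8.5,17,25.5,34,42.5],"claw":[1,1,1,1,1]}'
python3 -m creep '{"linear":[[0,0,0],[0,0,0],[0,0,0],[0,0,0],[0,0,0]],"twist":[8,16,24,31,31],"claw":[1,1,1,1,1]}'
python3 - <<'E'
from h import *
C,i=snap("wrist","w1"); print(r.observe()['time_s'],C[2])
import pickle; pickle.dump(C,open("w1.pkl","wb"))
cv2.imwrite("pics/w1b.png",cv2.resize(i,(800,600),interpolation=cv2.INTER_CUBIC))
E
```

```text
time_s: 0.65
tcp_pos: [0.404, 0.3727, 0.3012]
ee_rot: [-3.141, -0.0, 2.02]
contact_force: [0.0, 0.7, 0.2]
gripper_width: 0.0852
finger_force: 0.0
time_s: 1.15
tcp_pos: [0.5592, 0.2484, 0.3005]
ee_rot: [-3.141, 0.0, 1.278]
contact_force: [0.8, 0.0, 0.8]
gripper_width: 0.0855
finger_force: 0.0
time_s: 1.65
tcp_pos: [0.5581, 0.2496, 0.3003]
ee_rot: [-3.141, 0.001, 0.536]
contact_force: [-0.8, 0.8, 0.3]
gripper_width: 0.0855
finger_force: 0.0
time_s: 2.15
tcp_pos: [0.5798, 0.1582, 0.3003]
ee_rot: [-3.054, 0.009, 0.224]
contact_force: [-0.2, 0.2, -0.5]
gripper_width: 0.0851
finger_force: 0.0
2.2 [0.65647061 0.16213237 0.44156473]
```

View pics/w1b.png

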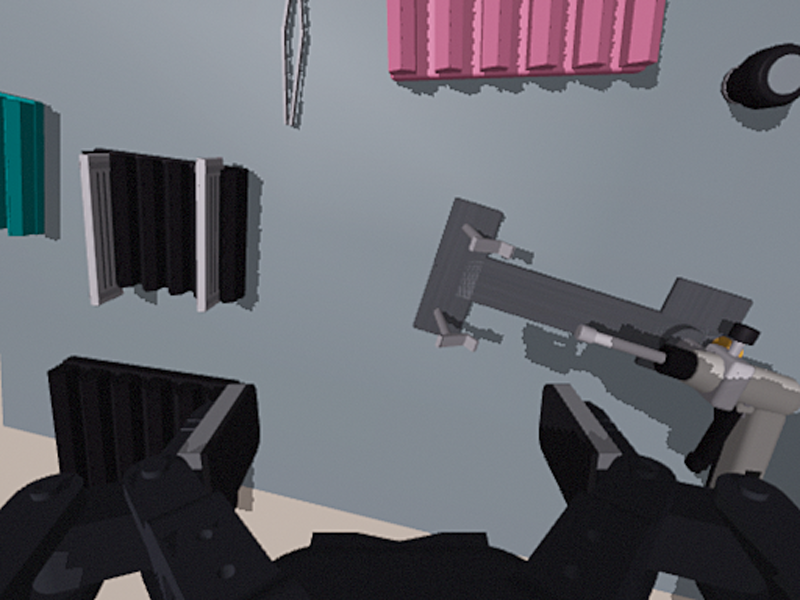

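Wrist view: the stand arms are at (485,240) and (455,335), the nozzle mouth at (583,333), and the trigger at (710,440) beside the grip at (755,440). The rack's modules are at (90,230) and (203,235). Joint 6 ran into its limit, because yaw = j1+π−j6. I'll use yaw near π instead, so I'm untwisting now.

```bash
python3 -m creep '{"linear":[[0,0,0],[0,0,0],[0,0,0],[0,0,0],[0,0,0]],"twist":[-8.5,-17,-25.5,-34,-42.5],"claw":[1,1,1,1,1]}'
python3 - <<'E'
from h import *
import pickle;C=pickle.load(open("w1.pkl","rb"))
print(r.observe()['joints'].round(3),r.observe()['ee_rot'])
P=lambda uv,z:plane(C,np.array(uv)*.64,z).round(4)
for n,uv,z in [("s1 top a",(87,154),.052),("s1 b",(96,303),.052),("s2 a",(202,158),.052),("s2 b",(203,310),.052),
 ("nozzle",(583,333),.075),("clamp",(735,370),.09),("plate c1",(459,198),.008),("plate c2",(504,213),.008),("plate c3",(414,327),.008),("grip corner",(735,408),.075)]: print(n,P(uv,z))
E
```

```text
time_s: 2.7
tcp_pos: [0.5795, 0.1596, 0.3005]
ee_rot: [-3.071, -0.053, 0.973]
contact_force: [0.9, 0.2, 0.5]
gripper_width: 0.0851
finger_force: 0.0
[0.226 0.297 0.323 1.606 0.087 2.393] [-3.07136992 -0.05265858  0.97250109]
s1 top a [0.5876 0.4458 0.052 ]
s1 b [0.4573 0.4348 0.052 ]
s2 a [0.6064 0.3495 0.052 ]
s2 b [0.4759 0.336  0.052 ]
nozzle [0.5459 0.0195 0.075 ]
clamp [ 0.5505 -0.0924  0.09  ]
plate c1 [0.6194 0.1379 0.008 ]
plate c2 [0.6159 0.0962 0.008 ]
plate c3 [0.4913 0.1483 0.008 ]
grip corner [ 0.5148 -0.1172  0.075 ]
```

The limit left a 5° tilt (j5 = 0.087) in the commanded pose. I'll look once at yaw near π, then wind to the opposite j6 limit to take the tilt back out.

```bash
python3 -m creep '{"linear":[[0,-10,0],[0,-20,0],[0,-30,0],[0,-40,0],[0,-50,0]],"twist":[-8.5,-17,-25.5,-34,-42.5],"claw":[1,1,1,1,1]}' >/dev/null
python3 -m creep '{"linear":[[0,0,0],[0,0,0],[0,0,0],[0,0,0],[0,0,0]],"twist":[-8.5,-17,-25.5,-34,-42.5],"claw":[1,1,1,1,1]}' >/dev/null
python3 -m creep '{"linear":[[0,0,0],[0,0,0],[0,0,0],[0,0,0],[0,0,0]],"twist":[-8.5,-17,-25.5,-34,-42.5],"claw":[1,1,1,1,1]}'
python3 - <<'E'
from h import *
C,i=snap("wrist","w2"); print(r.observe()['joints'].round(3),C[2])
import pickle; pickle.dump(C,open("w2.pkl","wb"))
cv2.imwrite("pics/w2b.png",cv2.resize(i,(800,600),interpolation=cv2.INTER_CUBIC))
E
```

```text
time_s: 4.2
tcp_pos: [0.5384, 0.1878, 0.304]
ee_rot: [3.057, -0.023, -3.083]
contact_force: [-0.3, 0.5, 0.0]
gripper_width: 0.0852
finger_force: 0.0
[0.29  0.23  0.243 1.587 0.088 0.227] [0.46777858 0.17083458 0.44774142]
```

View pics/w2b.png

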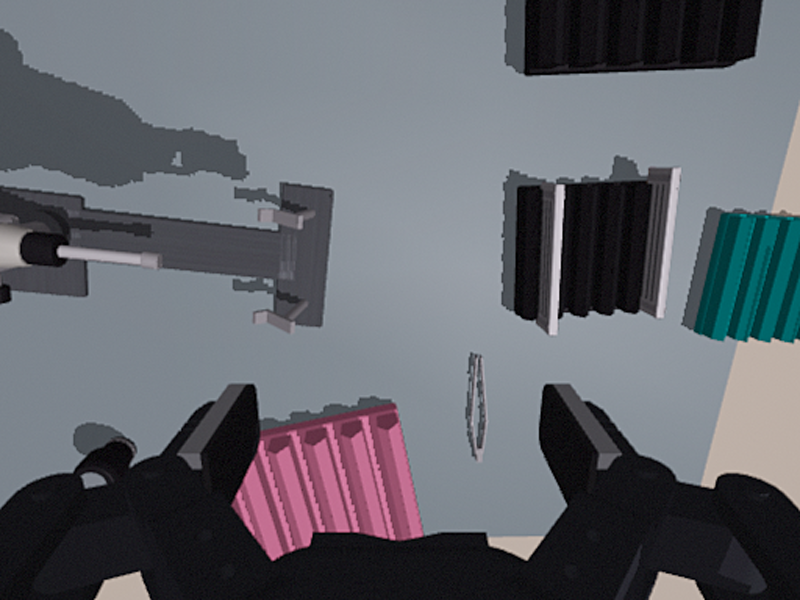

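Wrist view: the nozzle mouth is at (158,261), the plate corners at (282,182), (332,188), (322,328), (270,322), and the stored tops at (559,184)–(553,333) and (675,168)–(661,317).

```bash
python3 - <<'E'
from h import *
import pickle;C2=pickle.load(open("w2.pkl","rb"));C1=pickle.load(open("w1.pkl","rb"))
k=.64
P=lambda uv,z:plane(C2,np.array(uv)*k,z).round(4)
for n,uv,z in [("s1 a",(673,169),.052),("s1 b",(660,316),.052),("s2 a",(559,184),.052),("s2 b",(553,333),.052),("nozzle",(158,261),.075),("barrel/tube joint",(62,252),.075),("pc1",(282,182),.008),("pc2",(332,188),.008),("pc3",(322,328),.008),("pc4",(270,322),.008)]: print(n,P(uv,z))
print(tri(ray(C1,(583*k,333*k)),ray(C2,(158*k,261*k))))
E
python3 -m creep '{"linear":[[0,0,0],[0,0,0],[0,0,0],[0,0,0],[0,0,0]],"twist":[-8.5,-17,-25.5,-34,-42.5],"claw":[1,1,1,1,1]}' >/dev/null
python3 -m creep '{"linear":[[0,0,0],[0,0,0],[0,0,0],[0,0,0],[0,0,0]],"twist":[-8.5,-17,-25.5,-34,-42.5],"claw":[1,1,1,1,1]}' >/dev/null
python3 -m creep '{"linear":[[0,0,0],[0,0,0],[0,0,0],[0,0,0],[0,0,0]],"twist":[-8.5,-17,-25.5,-34,-42.5],"claw":[1,1,1,1,1]}' >/dev/null
python3 -m creep '{"linear":[[0,0,0],[0,0,0],[0,0,0],[0,0,0],[0,0,0]],"twist":[-8.5,-17,-25.5,-34,-42.5],"claw":[1,1,1,1,1]}' >/dev/null
python3 -m creep '{"linear":[[0,0,0],[0,0,0],[0,0,0],[0,0,0]],"twist":[-8.5,-17,-25.5,-32],"claw":[1,1,1,1]}'
python3 -c "
from h import *
print(r.observe()['joints'].round(4))"
```

```text
s1 a [0.4563 0.4343 0.052 ]
s1 b [0.5848 0.4503 0.052 ]
s2 a [0.4737 0.3379 0.052 ]
s2 b [0.6039 0.352  0.052 ]
nozzle [0.5468 0.0233 0.075 ]
barrel/tube joint [ 0.5428 -0.0448  0.075 ]
pc1 [0.4863 0.1063 0.008 ]
pc2 [0.4891 0.1498 0.008 ]
pc3 [0.6203 0.1429 0.008 ]
pc4 [0.6157 0.0942 0.008 ]
(array([0.54662149, 0.02201591, 0.07658946]), np.float64(0.0035270652210661717))
time_s: 6.65
tcp_pos: [0.5252, 0.2226, 0.3037]
ee_rot: [-3.085, -0.008, 0.367]
contact_force: [0.1, 0.4, 0.7]
gripper_width: 0.0858
finger_force: 0.0
[ 0.3718  0.2201  0.2316  1.5738  0.0561 -3.1368]
```

```bash
python3 -m creep '{"linear":[[0,0,0],[0,0,0]],"twist":[-8,-8],"claw":[1,1]}'
python3 -c "
from h import *
print(r.observe()['joints'].round(4))"
```

```text
time_s: 6.85
tcp_pos: [0.5063, 0.2607, 0.3042]
ee_rot: [-3.113, -0.016, 0.457]
contact_force: [0.8, 0.1, -0.5]
gripper_width: 0.0852
finger_force: 0.0
[ 0.4607  0.212   0.2231  1.5658  0.0284 -3.1379]
```

```bash
python3 -m creep '{"linear":[[0,0,0],[0,0,0]],"twist":[-8,-8],"claw":[1,1]}'
python3 -c "
from h import *
s=r.observe();print(s['joints'].round(4), Rot.from_euler('xyz',s['ee_rot']).as_matrix()[:,2].round(4))"
```

```text
time_s: 7.05
tcp_pos: [0.4876, 0.2917, 0.3042]
ee_rot: [3.14, -0.019, 0.537]
contact_force: [0.4, -0.5, -0.2]
gripper_width: 0.085
finger_force: 0.0
[ 5.4010e-01  2.0730e-01  2.1740e-01  1.5622e+00 -1.8000e-03 -3.1383e+00] [ 0.017   0.008  -0.9998]
```

Tilt is now 1°, which is fine. Next is the module: its orientation from the scene picture, and the tool-frame shifts for the trip.

Run:
```python
from h import *
S=cam("scene"); i=cv2.imread("pics/scene0.png"); x0,y0=95,235
c=i[y0:285,x0:145].astype(int); bg=np.median(c.reshape(-1,3),0); m=(np.abs(c-bg).sum(2)>70).astype(np.uint8)
n,l,st,_=cv2.connectedComponentsWithStats(m); j=1+np.argmax(st[1:,4]); pts=np.argwhere(l==j)[:,::-1]+[x0,y0]
W=np.array([plane(S,p,.006)[:2] for p in pts],np.float32); print(cv2.minAreaRect(W),len(W))
s=r.observe(); p=s['tcp_pos'];psi=s['ee_rot'][2]
tgt=np.array([.455,-.37,.26])
for k in range(5):
    d=(tgt-p)/5; c_,s_=np.cos(psi),np.sin(psi)
    print(k,round(psi,3),[round(1000*(c_*d[0]+s_*d[1])),round(1000*(s_*d[0]-c_*d[1])),round(-1000*d[2])]); psi-=np.radians(42.5)
```

```text
((0.4596922993659973, -0.4096047878265381), (0.13980023562908173, 0.044404055923223495), 7.736498832702637) 335
0 0.537 [-73, 110, 9]
1 -0.205 [21, 131, 9]
2 -0.947 [104, 83, 9]
3 -1.688 [132, -9, 9]
4 -2.43 [91, -96, 9]
```

```bash
python3 -m creep '{"linear":[[-15,22,2],[-29,44,4],[-44,66,5],[-58,88,7],[-73,110,9]],"twist":[8.5,17,25.5,34,42.5],"claw":[1,1,1,1,1]}' >/dev/null
python3 -m creep '{"linear":[[4,26,2],[8,52,4],[13,79,5],[17,105,7],[21,131,9]],"twist":[8.5,17,25.5,34,42.5],"claw":[1,1,1,1,1]}' >/dev/null
python3 -m creep '{"linear":[[21,17,2],[42,33,4],[62,50,5],[83,66,7],[104,83,9]],"twist":[8.5,17,25.5,34,42.5],"claw":[1,1,1,1,1]}' >/dev/null
python3 -m creep '{"linear":[[26,-2,2],[53,-4,4],[79,-5,5],[106,-7,7],[132,-9,9]],"twist":[8.5,17,25.5,34,42.5],"claw":[1,1,1,1,1]}' >/dev/null
python3 -m creep '{"linear":[[18,-19,2],[36,-38,4],[55,-58,5],[73,-77,7],[91,-96,9]],"twist":[8,16,24,33,33],"claw":[1,1,1,1,1]}'
python3 - <<'E'
from h import *
C,i=snap("wrist","w3"); s=r.observe();print(s['joints'].round(3),C[2],Rot.from_euler('xyz',s['ee_rot']).as_matrix()[:,2].round(4))
import pickle; pickle.dump(C,open("w3.pkl","wb"))
cv2.imwrite("pics/w3b.png",cv2.resize(i,(800,600),interpolation=cv2.INTER_CUBIC))
E
```

```text
time_s: 9.55
tcp_pos: [0.4556, -0.3737, 0.2536]
ee_rot: [3.136, 0.018, -3.016]
contact_force: [0.6, 0.5, 0.3]
gripper_width: 0.0853
finger_force: 0.0
[-0.699  0.248  0.155  1.469  0.015 -0.825] [ 0.37889885 -0.38494111  0.39467572] [ 0.0163  0.0062 -0.9998]
```

View pics/w3b.png

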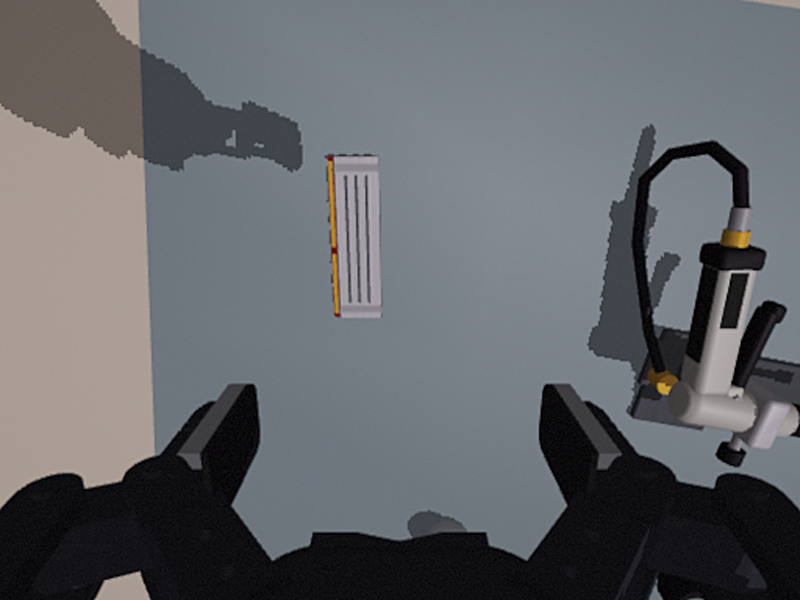

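Wrist view: the module corners are at (329,156), (379,155), (382,318), (336,317), with the contact edge on the left. The grip runs from cap (733,255) down to the barrel at (710,400), and the trigger tip is at (773,310).

Run:
```python
from h import *
import pickle;C=pickle.load(open("w3.pkl","rb"));k=.64
P=lambda uv,z:plane(C,np.array(uv)*k,z)
a,b,c,d=[P(u,z) for u,z in [((329,156),.006),((379,155),.008),((382,318),.008),((336,317),.006)]]
m=(a+b+c+d)/4; print("mid",m.round(4),[np.linalg.norm(b-c).round(4),np.linalg.norm(a-b).round(4)],"ang",[np.degrees(np.arctan2(*(q-p)[1::-1])).round(1) for p,q in((b,c),(a,d))])
m[2]=.004;print("offset to tcp",toloc(m), "yaw",np.degrees(r.observe()['ee_rot'][2]))
for n,u,z in [("cap L",(700,250),.088),("cap R",(765,255),.075),("strip-top edge up",(722,268),.088),("edge low",(690,360),.088),("white R up",(758,270),.088),("white R low",(730,390),.088),("trig tip",(773,308),.083),("barrel end",(690,400),.075),("clamp",(770,420),.096)]: print(n,P(u,z).round(4))
```

```text
mid [ 0.4586 -0.4076  0.007 ] [np.float64(0.1339), np.float64(0.0389)] ang [np.float64(7.6), np.float64(7.2)]
offset to tcp [  4.7 -31.9 248.2] yaw -172.7909425826774
cap L [ 0.4201 -0.1802  0.088 ]
cap R [ 0.4197 -0.1263  0.075 ]
strip-top edge up [ 0.43   -0.1619  0.088 ]
edge low [ 0.4972 -0.162   0.088 ]
white R up [ 0.4283 -0.1377  0.088 ]
white R low [ 0.5165 -0.126   0.088 ]
trig tip [ 0.4539 -0.1137  0.083 ]
barrel end [ 0.5342 -0.1422  0.075 ]
clamp [ 0.5327 -0.096   0.096 ]
```

```bash
python3 -m creep '{"linear":[[1,-7,47],[2,-14,94],[3,-21,141],[4,-28,188],[5,-32,232]],"twist":[0,0,0,0,0],"claw":[0.65,0.65,0.65,0.65,0.65]}'
python3 -m creep '{"linear":[[0,0,5],[0,0,10],[0,0,13]],"twist":[0,0,0],"claw":[0.65,0.65,0.65]}'
python3 - <<'E'
from h import *
C,i=snap("wrist","w4"); print(toloc([.4586,-.4076,.004]))
cv2.imwrite("pics/w4b.png",i)
E
```

```text
time_s: 10.1
tcp_pos: [0.4588, -0.4032, 0.0195]
ee_rot: [3.136, 0.018, -3.012]
contact_force: [-0.0, -0.5, -0.9]
gripper_width: 0.0553
finger_force: 0.0
time_s: 10.4
tcp_pos: [0.4609, -0.4036, 0.0106]
ee_rot: [3.139, 0.021, -3.01]
contact_force: [-0.4, -0.6, 0.5]
gripper_width: 0.0551
finger_force: 0.0
[ 3.  -3.7  6.5]
```

View pics/w4b.png

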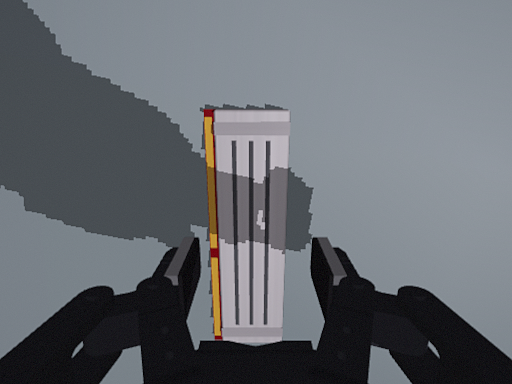

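The picture shows the fingers at (195,250) and (315,250) straddling the bar at columns 207–285. I'll shift a little left, go down and close.

```bash
python3 -m creep '{"linear":[[2,-3,2],[2,-3,2],[2,-3,2]],"twist":[0,0,0],"claw":[0.65,0.65,0.65]}'
python3 -m creep '{"linear":[[0,0,2],[0,0,2],[0,0,2],[0,0,2]],"twist":[0,0,0,0],"claw":[0.55,0.55,0.55,0.55]}'
```

```text
time_s: 10.75
tcp_pos: [0.4587, -0.4063, 0.0076]
ee_rot: [3.138, 0.02, -3.009]
contact_force: [0.0, -0.7, -0.2]
gripper_width: 0.0555
finger_force: 0.0
time_s: 11.15
tcp_pos: [0.4584, -0.4058, 0.0045]
ee_rot: [3.136, 0.018, -3.009]
contact_force: [0.6, -1.2, 0.4]
gripper_width: 0.0471
finger_force: 0.0
```

```bash
python3 -m creep '{"linear":[[0,0,0],[0,0,0],[0,0,0],[0,0,0]],"twist":[0,0,0,0],"claw":[0.3,0.3,0.3,0.3]}'
python3 -m creep '{"linear":[[0,0,-8],[0,0,-16],[0,0,-16]],"twist":[0,0,0],"claw":[0.3,0.3,0.3]}'
```

```text
time_s: 11.55
tcp_pos: [0.4587, -0.4064, 0.0057]
ee_rot: [3.138, 0.019, -3.009]
contact_force: [-0.7, 1.4, 5.6]
gripper_width: 0.0314
finger_force: 59.8
time_s: 11.85
tcp_pos: [0.4588, -0.4066, 0.0221]
ee_rot: [3.138, 0.02, -3.009]
contact_force: [-0.0, -1.1, -0.5]
gripper_width: 0.0311
finger_force: 60.0
```

Run:
```python
from h import *
C,i=snap("wrist","w5"); C2,j=snap("scene","s5")
p=proj(C2,r.observe()['tcp_pos']).astype(int);print(p)
a=cv2.resize(i[180:384,90:410],(800,510)); b=j[max(p[1]-60,0):p[1]+40,max(p[0]-70,0):p[0]+70]
b=cv2.resize(b,(420,300),interpolation=cv2.INTER_CUBIC)
out=np.zeros((600,800,3),np.uint8); out[:250,:400]=cv2.resize(i[100:300],(400,250));out[250:600]=0; out[290:590,:420]=b
out[:384,420:]=i[:,66:446]
cv2.imwrite("pics/c5.png",out)
```

```text
[117 254]
```

View pics/c5.png

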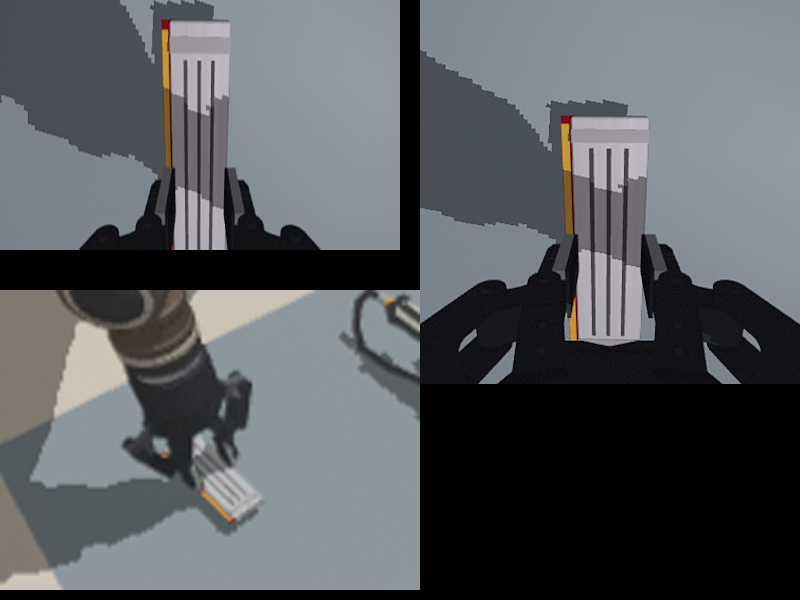

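The module is held only by its spreader step: the left pad sits on top of the thin board (width 31 mm). I'll set it down and grip again about 4 mm deeper.

```bash
python3 -m creep '{"linear":[[0,0,8],[0,0,16],[0,0,16],[0,0,16]],"twist":[0,0,0,0],"claw":[0.3,0.3,0.3,0.3]}'
python3 -m creep '{"linear":[[0,0,0],[0,0,0],[0,0,2],[0,0,4],[0,0,4]],"twist":[0,0,0,0,0],"claw":[0.58,0.58,0.58,0.58,0.58]}'
```

```text
time_s: 12.35
tcp_pos: [0.4584, -0.4059, 0.0056]
ee_rot: [3.137, 0.019, -3.009]
contact_force: [-3.3, 2.3, 12.9]
gripper_width: 0.0312
finger_force: 66.1
time_s: 12.85
tcp_pos: [0.4581, -0.4055, -0.0004]
ee_rot: [3.136, 0.018, -3.009]
contact_force: [-0.1, -0.4, 0.2]
gripper_width: 0.0496
finger_force: 0.0
```

```bash
python3 -m creep '{"linear":[[0,0,0],[0,0,0],[0,0,0],[0,0,0]],"twist":[0,0,0,0],"claw":[0.4,0.4,0.4,0.4]}'
python3 -m creep '{"linear":[[0,0,-8],[0,0,-16],[0,0,-16]],"twist":[0,0,0],"claw":[0.4,0.4,0.4]}'
```

```text
time_s: 13.25
tcp_pos: [0.4585, -0.4059, 0.0006]
ee_rot: [3.137, 0.019, -3.009]
contact_force: [-0.3, -0.2, 0.1]
gripper_width: 0.0379
finger_force: 60.2
time_s: 13.55
tcp_pos: [0.4589, -0.4067, 0.0183]
ee_rot: [3.139, 0.02, -3.009]
contact_force: [0.2, 0.4, 0.3]
gripper_width: 0.0378
finger_force: 60.2
```

```bash
python3 -m creep '{"linear":[[0,0,-45],[0,0,-90],[0,0,-135],[0,0,-175]],"twist":[0,0,0,0],"claw":[0.4,0.4,0.4,0.4]}' >/dev/null
python3 -m creep '{"linear":[[-15,46,0],[-31,92,0],[-47,139,0],[-63,187,0],[-79,235,0]],"twist":[0,0,0,0,0],"claw":[0.4,0.4,0.4,0.4,0.4]}' >/dev/null
python3 -m creep '{"linear":[[-15,46,0],[-31,92,0],[-47,139,0],[-63,187,0],[-79,225,0]],"twist":[0,0,0,0,0],"claw":[0.4,0.4,0.4,0.4,0.4]}' >/dev/null
python3 -m creep '{"linear":[[-2,20,0],[-4,44,0],[-4,44,0],[-4,44,0]],"twist":[6,11.3,11.3,11.3],"claw":[0.4,0.4,0.4,0.4]}'
python3 - <<'E'
from h import *
print(toloc([.5528,.115,.14]))
C,i=snap("wrist","w6"); C2,j=snap("side","s6");C3,q=snap("scene","q6")
p=proj(C2,[.55,.11,.1]).astype(int)
b=cv2.resize(j[p[1]-50:p[1]+50,p[0]-50:p[0]+50],(400,400),interpolation=cv2.INTER_CUBIC)
out=np.zeros((400,800,3),np.uint8); out[:300,:400]=cv2.resize(i,(400,300),interpolation=cv2.INTER_AREA);out[:,400:]=b
cv2.imwrite("pics/c6.png",out)
import pickle; pickle.dump(C,open("w6.pkl","wb"))
E
```

```text
time_s: 15.35
tcp_pos: [0.5486, 0.1128, 0.1971]
ee_rot: [3.133, 0.017, 3.079]
contact_force: [-0.7, -0.2, -0.7]
gripper_width: 0.0377
finger_force: 60.5
[-3.   2.  57.2]
```

View pics/c6.png

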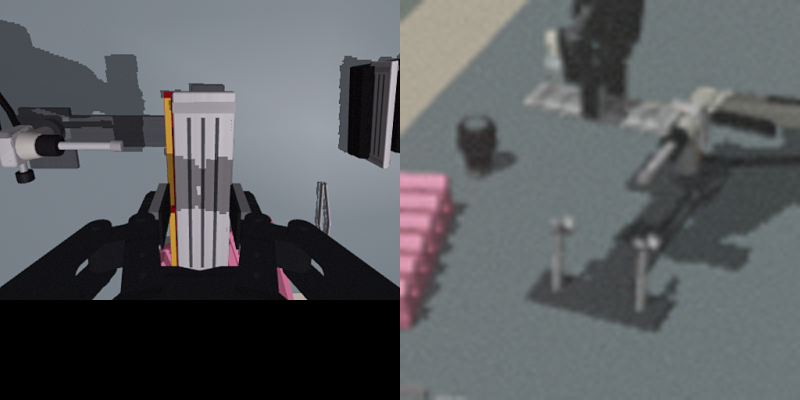

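The module is held flat and square, and the stand below is clear. Going down with an eye on the force.

```bash
python3 -m creep '{"linear":[[-1,1,30],[-3,2,60],[-3,2,88],[-3,2,88],[-3,2,88]],"twist":[0,0,0,0,0],"claw":[0.4,0.4,0.4,0.4,0.4]}'
python3 -c "
from h import *
print(toloc([.5528,.115,.092]))"
for k in 1 2 3; do :; done
python3 -m creep '{"linear":[[0,0,4],[0,0,7],[0,0,7],[0,0,7]],"twist":[0,0,0,0],"claw":[0.4,0.4,0.4,0.4]}'
python3 -m creep '{"linear":[[0,0,2],[0,0,4],[0,0,4],[0,0,4]],"twist":[0,0,0,0],"claw":[0.4,0.4,0.4,0.4]}'
```

```text
time_s: 16.0
tcp_pos: [0.5533, 0.1142, 0.1095]
ee_rot: [3.133, 0.017, 3.076]
contact_force: [0.7, -0.1, 0.3]
gripper_width: 0.0379
finger_force: 60.5
[ 0.8  0.6 17.5]
time_s: 16.4
tcp_pos: [0.5538, 0.1152, 0.1027]
ee_rot: [3.133, 0.018, 3.077]
contact_force: [0.2, -0.4, 0.6]
gripper_width: 0.0375
finger_force: 60.5
time_s: 16.8
tcp_pos: [0.5536, 0.1151, 0.098]
ee_rot: [3.133, 0.017, 3.077]
contact_force: [0.3, 0.2, -1.0]
gripper_width: 0.0377
finger_force: 60.5
```

```bash
python3 -m creep '{"linear":[[0,0,2],[0,0,4],[0,0,4]],"twist":[0,0,0],"claw":[0.4,0.4,0.4]}' | egrep 'tcp|cont'
python3 -m creep '{"linear":[[0,0,1],[0,0,2],[0,0,2]],"twist":[0,0,0],"claw":[0.4,0.4,0.4]}'| egrep 'tcp|cont'
python3 -m creep '{"linear":[[0,0,1],[0,0,2],[0,0,2]],"twist":[0,0,0],"claw":[0.4,0.4,0.4]}'| egrep 'tcp|cont'
```

```text
tcp_pos: [0.5535, 0.1151, 0.0937]
contact_force: [-0.6, -0.9, -0.8]
tcp_pos: [0.5537, 0.1151, 0.0919]
contact_force: [0.7, 0.4, -1.2]
tcp_pos: [0.5537, 0.1151, 0.09]
contact_force: [-0.1, -0.4, -1.0]
```

```bash
python3 -m creep '{"linear":[[0,0,1],[0,0,2],[0,0,2]],"twist":[0,0,0],"claw":[0.4,0.4,0.4]}' | egrep 'tcp|cont'
python3 -m creep '{"linear":[[0,0,1],[0,0,2],[0,0,2]],"twist":[0,0,0],"claw":[0.4,0.4,0.4]}'| egrep 'tcp|cont'
python3 - <<'E'
from h import *
C2,j=snap("side","s7");C3,q=snap("scene","q7")
p=proj(C2,[.55,.11,.09]).astype(int);p3=proj(C3,[.55,.11,.09]).astype(int)
f=lambda j,p:cv2.resize(j[p[1]-28:p[1]+28,p[0]-28:p[0]+28],(400,400),interpolation=cv2.INTER_CUBIC)
cv2.imwrite("pics/c7.png",np.hstack([f(j,p),f(q,p3)]))
E
```

```text
tcp_pos: [0.5537, 0.1152, 0.0879]
contact_force: [0.1, -0.9, -0.9]
tcp_pos: [0.5538, 0.1152, 0.0859]
contact_force: [-0.2, 0.2, -0.2]
```

View pics/c7.png

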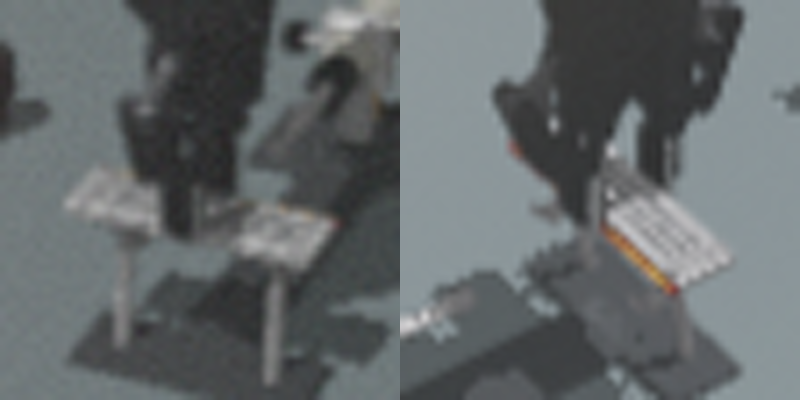

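Both views show the bar just above both arms, its contact edge on the nozzle side. I've used all my views, so from here I go by force and numbers.

```bash
python3 -m creep '{"linear":[[0,0,1],[0,0,2],[0,0,2]],"twist":[0,0,0],"claw":[0.4,0.4,0.4]}' | egrep 'tcp|cont'
python3 -m creep '{"linear":[[0,0,1],[0,0,2],[0,0,2]],"twist":[0,0,0],"claw":[0.4,0.4,0.4]}'| egrep 'tcp|cont'
```

```text
tcp_pos: [0.5538, 0.1152, 0.0839]
contact_force: [0.0, 0.0, -1.0]
tcp_pos: [0.5538, 0.1152, 0.0819]
contact_force: [0.2, 0.3, -0.4]
```

```bash
python3 -m creep '{"linear":[[0,0,1],[0,0,2],[0,0,2]],"twist":[0,0,0],"claw":[0.4,0.4,0.4]}' | egrep 'tcp|cont'
python3 -m creep '{"linear":[[0,0,1],[0,0,2],[0,0,2]],"twist":[0,0,0],"claw":[0.4,0.4,0.4]}'| egrep 'tcp|cont'
```

```text
tcp_pos: [0.5541, 0.1153, 0.0807]
contact_force: [-2.1, -0.3, 4.6]
tcp_pos: [0.5542, 0.1153, 0.0803]
contact_force: [-6.4, -2.4, 14.0]
```

```bash
python3 -m creep '{"linear":[[0,-1,-1],[0,-1,-1],[0,-1,-1]],"twist":[0,0,0],"claw":[0.4,0.4,0.4]}' | egrep 'tcp|cont'
python3 -m creep '{"linear":[[0,0,0],[0,0,0],[0,0,0],[0,0,0],[0,0,0]],"twist":[0,0,0,0,0],"claw":[0.5,0.6,0.7,0.7,0.7]}'
python3 -m creep '{"linear":[[0,0,-30],[0,0,-75],[0,0,-120],[0,0,-120]],"twist":[0,0,0,0],"claw":[0.7,0.7,0.7,0.7]}'
python3 - <<'E'
from h import *
import pickle
o=[]
for n in("scene","side","wrist"):
    C,i=snap(n,n+"8"); pickle.dump(C,open(n+"8.pkl","wb"))
    # expected lean corners
    ph=-.065; X=np.array([np.cos(ph),np.sin(ph),0]);Y=np.array([-np.sin(ph),np.cos(ph),0]);Z=np.array([0,0,1.])
    S=np.array([.5526,.112,.075]);u=(Y+Z)/2**.5;nn=(Z-Y)/2**.5
    for a in(-66.5,66.5):
        for b in(-20,20): o.append((n,a,b,proj(C,S+a/1e3*X+b/1e3*u+.004*nn).round(0)))
    a=np.float32([q[3] for q in o[-4:]]); x,y,w,h=cv2.boundingRect(a.astype(np.int32))
    hsv=cv2.cvtColor(i,cv2.COLOR_BGR2HSV); m=((hsv[...,1]<45)&(hsv[...,2]>130)).astype(np.uint8)
    g=((hsv[...,0]>8)&(hsv[...,0]<30)&(hsv[...,1]>120)&(hsv[...,2]>90))
    pad=12; sl=np.s_[max(y-pad,0):y+h+pad,max(x-pad,0):x+w+pad]
    p=np.argwhere(m[sl])[:,::-1]+[max(x-pad,0),max(y-pad,0)]; q=np.argwhere(g[sl])[:,::-1]+[max(x-pad,0),max(y-pad,0)]
    print(n,"exp",a.tolist(),"white",len(p),p.min(0),p.max(0),p.mean(0).round(1) if len(p) else 0, cv2.minAreaRect(p.astype(np.float32)),"gold",len(q),(q.mean(0).round(1),q.min(0),q.max(0)) if len(q) else 0)
E
```

```text
tcp_pos: [0.5543, 0.1149, 0.0806]
contact_force: [-3.6, 1.4, 8.7]
time_s: 20.4
tcp_pos: [0.5539, 0.1142, 0.0789]
ee_rot: [3.133, 0.017, 3.077]
contact_force: [0.2, 0.4, -1.0]
gripper_width: 0.06
finger_force: 0.0
time_s: 20.8
tcp_pos: [0.5545, 0.1138, 0.2058]
ee_rot: [3.13, 0.027, 3.077]
contact_force: [0.8, 0.4, -0.7]
gripper_width: 0.0598
finger_force: 0.0
scene exp [[247.0, 182.0], [253.0, 173.0], [269.0, 202.0], [275.0, 193.0]] white 2033 [235 161] [287 214] [262.9 181.9] ((261.0, 187.5), (53.0, 52.0), 90.0) gold 0 0
side exp [[272.0, 208.0], [269.0, 206.0], [239.0, 201.0], [235.0, 198.0]] white 111 [235 186] [269 214] [252.4 202.2] ((255.34300231933594, 201.986083984375), (20.468982696533203, 37.13174819946289), 68.49856567382812) gold 0 0
wrist exp [[233.0, 104.0], [268.0, 106.0], [236.0, 242.0], [266.0, 256.0]] white 4240 [221  92] [280 268] [252.  198.3] ((250.5, 180.0), (176.0, 59.0), 90.0) gold 117 (array([240.4, 176.2]), array([240, 110]), array([241, 238]))
```

Run:
```python
from h import *
import pickle
C=pickle.load(open("wrist8.pkl","rb"));i=cv2.imread("pics/wrist8.png")
ph=-.065; X=np.array([np.cos(ph),np.sin(ph),0]);Y=np.array([-np.sin(ph),np.cos(ph),0]);Z=np.array([0,0,1.])
S=np.array([.5526,.112,.075]);u=(Y+Z)/2**.5;nn=(Z-Y)/2**.5
for l,b,n in(("gold",-17.5,2),("step",-15,4),("top+",20,4),("top-",20,-4)):
    print(l,[proj(C,S+a/1e3*X+b/1e3*u+n/1e3*nn).round(1).tolist() for a in(-66.5,0,66.5)])
for row in(115,150,190,230): print(row,[tuple(int(v) for v in i[row,c]) for c in range(230,280,3)])
for col in(250,): print(col,[(rr,int(i[rr,col].mean())) for rr in list(range(92,116,2))+list(range(236,272,2))])
```

```text
gold [[237.1, 104.2], [238.4, 178.1], [239.5, 242.0]]
step [[237.3, 104.4], [238.6, 179.0], [239.7, 243.5]]
top+ [[267.5, 105.7], [266.5, 186.9], [265.6, 256.1]]
top- [[274.3, 105.4], [272.8, 184.9], [271.4, 253.0]]
115 [(84, 80, 73), (83, 77, 73), (86, 80, 75), (66, 79, 102), (108, 101, 104), (107, 100, 105), (107, 98, 104), (105, 98, 103), (105, 96, 102), (103, 97, 100), (106, 100, 104), (110, 104, 107), (111, 105, 109), (100, 93, 97), (175, 167, 173), (175, 168, 174), (73, 69, 65)]
150 [(45, 41, 41), (81, 75, 74), (78, 72, 73), (70, 74, 87), (135, 125, 128), (130, 123, 127), (86, 80, 82), (123, 119, 123), (61, 56, 55), (96, 91, 95), (56, 52, 51), (133, 128, 131), (127, 119, 123), (157, 150, 155), (173, 165, 170), (173, 166, 172), (83, 76, 75)]
190 [(85, 79, 73), (84, 80, 72), (82, 78, 72), (77, 76, 75), (113, 103, 114), (128, 124, 128), (76, 71, 73), (128, 122, 127), (64, 59, 58), (91, 85, 90), (37, 30, 29), (129, 122, 127), (114, 108, 113), (187, 179, 184), (169, 163, 168), (66, 59, 57), (80, 74, 73)]
230 [(141, 134, 124), (143, 134, 126), (143, 134, 126), (148, 137, 127), (82, 88, 101), (98, 92, 96), (70, 65, 68), (127, 121, 126), (71, 65, 68), (122, 115, 120), (60, 55, 55), (127, 121, 125), (118, 111, 115), (173, 165, 169), (172, 166, 173), (142, 135, 125), (142, 134, 125)]
250 [(92, 146), (94, 146), (96, 147), (98, 146), (100, 147), (102, 119), (104, 52), (106, 72), (108, 121), (110, 120), (112, 121), (114, 103), (236, 123), (238, 108), (240, 103), (242, 103), (244, 109), (246, 122), (248, 121), (250, 133), (252, 136), (254, 133), (256, 134), (258, 134), (260, 134), (262, 132), (264, 133), (266, 134), (268, 133), (270, 132)]
```

The module leans as computed: the gold strip is at columns 240–241 and the bright upper edge at 268–275, against an expected 238–239 and 267–273. It is also centred along x. On to the gun for an overhead measurement.

```bash
python3 -m creep '{"linear":[[10,-47,0],[20,-94,0],[30,-141,0],[40,-188,0],[49,-235,0]],"twist":[0,0,0,0,0],"claw":[1,1,1,1,1]}' >/dev/null
python3 -m creep '{"linear":[[2,-18,0],[2,-18,0],[2,-18,0]],"twist":[0,0,0],"claw":[1,1,1]}'
python3 - <<'E'
from h import *
import pickle
C,i=snap("wrist","w9"); pickle.dump(C,open("w9.pkl","wb"))
b=[proj(C,[x,y,.088]) for x in(.40,.56) for y in(-.2,-.09)]; print(np.round(b))
hsv=cv2.cvtColor(i,cv2.COLOR_BGR2HSV).astype(int)
ch=lambda p:'o' if (p[0] in range(8,30) and p[1]>120 and p[2]>90) else '#' if p[2]<50 else '+' if p[2]<100 else 'W' if p[2]>165 else '.' if p[1]<28 else ' '
x0,x1=int(min(q[0] for q in b)),int(max(q[0] for q in b)); y0,y1=int(min(q[1] for q in b)),int(max(q[1] for q in b))
x0=max(x0,0);y0=max(y0,0);print(x0,y0)
for rr in range(y0,min(y1,384),5): print(rr,''.join(ch(hsv[rr,c]) for c in range(x0,min(x1,512),2)))
E
```

```text
time_s: 21.75
tcp_pos: [0.4839, -0.1357, 0.1947]
ee_rot: [3.132, 0.015, 3.076]
contact_force: [-0.4, 0.5, 0.2]
gripper_width: 0.0855
finger_force: 0.0
[[164.  89.]
 [308.  79.]
 [191. 271.]
 [310. 264.]]
163 78
78           .. .++####+  .  . +...W............ ......... .................
83              ++++#### .    .............  ...... ........................
88           .   ++++####++.....+...W...  ..................................
93   . . ..  ++++++++#####++++++.oooooooo  ................ ................
98          .+++++++++####++++++oooooooooo ........... . ...................
103  ..   .    +++++++++####+++++.ooooooo++#### ......................... ...
108 +  . . ..  ..+++++++#####++################# .......... .................
113 ++++++++++   ++++++++########################.... .......................
118 ++++++++++++++++++++++#######################............. ..............
123 +++++++++++++++++++++++############+.WWWWWWW........................... .
128 ++++++++++++++++++++++++#####..W#######+WWWW.............................
133 ++++++++++++++++++++++++++###+..
[... 1447 characters left out ...]
28        .    . .  . .        .         .+...WW......................+.....
233         .      ..       .  .           ....WWWWWWWW..W.W.........W.+..WWW
238                 .                  .   ....WWWWWWWWWWWWWWWWWWWWWWW.+..WWW
243                                    ..  ....WWWWWWWWWWWWWWWWWWWWWWWW+..WWW
248 +                          .   .       ....WWWWWWWWWWWWWWWWWWWWWWWW+.WWWW
253 #                                        .........................+..WWWW
258 #                                      .   .          .  .  . ..  ...WWWW
263 #+                                                    . .     .   ++.WWWW
268 #+                                            .                  ####+.##
```

Run:
```python
from h import *
import pickle
C=pickle.load(open("w9.pkl","rb"));i=cv2.imread("pics/w9.png");g=cv2.GaussianBlur(i,(3,3),0).max(2).astype(int)
L=[];Rr=[]
for row in range(126,214,6):
    v=g[row]
    # right edge: last bright(>170) col below 275
    rc=max(c for c in range(225,275) if v[c]>165)
    lc=rc
    # left edge: walk left until dark run 
    cols=range(rc-36,rc-18); d=np.diff(v[rc-36:rc-17]); lc=rc-36+int(np.argmax(d))
    L.append(plane(C,(lc+.5,row),.080)[:2]);Rr.append(plane(C,(rc+.5,row),.088)[:2])
    print(row,lc,rc,v[rc-36:rc-16:2].tolist(),L[-1].round(4),Rr[-1].round(4))
for n,A in(("L",L),("R",Rr)):
    A=np.array(A);f=np.polyfit(A[:,0],A[:,1],1);print(n,f,np.std(A[:,1]-np.polyval(f,A[:,0])), "y at .486",np.polyval(f,.486))
T=[]
for row in range(150,182,5):
    v=g[row]; rc=max(c for c in range(270,310) if v[c]<70); p=plane(C,(rc+1,row),.083)[:2]; T.append(p);print("trig",row,rc,min(c for c in range(270,310) if v[c]<70),p.round(4))
```

```text
126 224 249 [17, 14, 14, 19, 31, 58, 131, 168, 152, 138] [ 0.4317 -0.1571] [ 0.4323 -0.1366]
132 221 250 [15, 16, 15, 29, 118, 146, 159, 54, 31, 33] [ 0.4364 -0.1601] [ 0.437  -0.1361]
138 222 251 [67, 15, 16, 19, 97, 141, 159, 74, 28, 33] [ 0.4413 -0.1597] [ 0.4418 -0.1357]
144 223 252 [83, 71, 21, 13, 65, 104, 107, 58, 15, 18] [ 0.4464 -0.1594] [ 0.4467 -0.1352]
150 225 254 [82, 84, 53, 17, 88, 104, 105, 31, 16, 23] [ 0.4515 -0.1582] [ 0.4517 -0.1339]
156 226 254 [82, 83, 83, 76, 44, 96, 106, 92, 21, 17] [ 0.4566 -0.1578] [ 0.4566 -0.1342]
162 228 256 [83, 82, 83, 66, 62, 103, 107, 66, 13, 18] [ 0.4618 -0.1566] [ 0.4617 -0.1329]
168 229 257 [82, 82, 83, 76, 50, 98, 107, 83, 15, 21] [ 0.4671 -0.1563] [ 0.4668 -0.1324]
174 231 258 [82, 82, 83, 81, 46, 95, 106, 91, 55, 93] [ 0.4725 -0.155 ] [ 0.472  -0.1319]
180 232 260 [83, 83, 84, 69, 73, 136, 156, 173, 177, 178] [ 0.4779 -0.1546] [ 0.4773 -0.1306]
186 233 261 [83, 82, 82, 77, 57, 131, 153, 171, 177, 179] [ 0.4833 -0.1543] [ 0.4826 -0.13  ]
192 235 262 [82, 83, 82, 82, 51, 122, 150, 169, 176, 178] [ 0.4889 -0.153 ] [ 0.4879 -0.1295]
198 236 264 [82, 83, 83, 72, 66, 134, 156, 173, 177, 180] [ 0.4945 -0.1526] [ 0.4934 -0.1281]
204 238 265 [82, 82, 83, 81, 60, 127, 153, 171, 177, 179] [ 0.5002 -0.1513] [ 0.4989 -0.1276]
210 239 266 [79, 79, 79, 80, 78, 120, 149, 168, 177, 179] [ 0.506  -0.1509] [ 0.5045 -0.127 ]
L [ 0.11990984 -0.21187691] 0.0009071313254902667 y at .486 -0.15360072720608126
R [ 0.13799873 -0.19662198] 0.00029202134874476365 y at .486 -0.12955459891407994
trig 150 292 280 [ 0.4547 -0.1021]
trig 155 291 278 [ 0.4589 -0.103 ]
trig 160 290 277 [ 0.463 -0.104]
trig 165 287 277 [ 0.4672 -0.1066]
trig 170 286 277 [ 0.4714 -0.1076]
trig 175 286 277 [ 0.4758 -0.1077]
trig 180 286 276 [ 0.4802 -0.1079]
```

```bash
python3 -m creep '{"linear":[[0,0,0],[0,0,0],[0,0,0]],"twist":[-7,-11.2,-11.2],"claw":[0.95,0.95,0.95]}' |egrep 'tcp|ee_rot'
python3 -c "
from h import *
print(toloc([.485,-.136,.056]))
C=cam('wrist')
import pickle;C=pickle.load(open('w3.pkl','rb'))
for u in((645,330),(638,240)): print(plane(C,np.array(u)*.64,.01).round(3),plane(C,np.array(u)*.64,.06).round(3))"
```

```text
tcp_pos: [0.4847, -0.1344, 0.1956]
ee_rot: [3.136, 0.018, -3.008]
[  2.4  -2.4 139.5]
[ 0.505 -0.153  0.01 ] [ 0.488 -0.183  0.06 ]
[ 0.429 -0.181  0.01 ] [ 0.422 -0.207  0.06 ]
```

```bash
python3 -c "
from h import *
import pickle;A=pickle.load(open('w3.pkl','rb'));B=pickle.load(open('w9.pkl','rb'))
for u in((645,330),(638,270),(638,240),(638,210)):
  print(u,[ (z,proj(B,plane(A,np.array(u)*.64,z)).round().tolist()) for z in(.01,.03,.05,.07)])"
```

```text
(645, 330) [(0.01, [240.0, 186.0]), (0.03, [227.0, 186.0]), (0.05, [213.0, 187.0]), (0.07, [196.0, 187.0])]
(638, 270) [(0.01, [216.0, 141.0]), (0.03, [203.0, 141.0]), (0.05, [187.0, 141.0]), (0.07, [169.0, 140.0])]
(638, 240) [(0.01, [207.0, 118.0]), (0.03, [193.0, 117.0]), (0.05, [177.0, 117.0]), (0.07, [158.0, 116.0])]
(638, 210) [(0.01, [198.0, 94.0]), (0.03, [183.0, 94.0]), (0.05, [167.0, 93.0]), (0.07, [148.0, 92.0])]
```

The hose lies at bench level, clear of the fingers. Descending on the grip.

```bash
python3 -m creep '{"linear":[[2,-2,35],[2,-2,70],[2,-2,105],[2,-2,139],[2,-2,139]],"twist":[0,0,0,0,0],"claw":[0.95,0.95,0.95,0.95,0.95]}'
python3 -m creep '{"linear":[[0,0,0],[0,0,0],[0,0,0]],"twist":[0,0,0],"claw":[0.7,0.65,0.6]}'
python3 -c "
from h import *
print(toloc([.485,-.136,.056]))"
```

```text
time_s: 22.6
tcp_pos: [0.4821, -0.1351, 0.0525]
ee_rot: [3.133, 0.011, -3.011]
contact_force: [-0.5, -0.0, 0.3]
gripper_width: 0.081
finger_force: 0.0
time_s: 22.9
tcp_pos: [0.4862, -0.1362, 0.0591]
ee_rot: [3.135, 0.021, -3.01]
contact_force: [-1.8, 5.1, 3.2]
gripper_width: 0.0516
finger_force: 2.6
[1.3 0.3 3.1]
```

```bash
python3 -m creep '{"linear":[[0,0,0],[0,0,0],[0,0,0],[0,0,0]],"twist":[0,0,0,0],"claw":[0.5,0.45,0.4,0.4]}'
```

```text
time_s: 23.3
tcp_pos: [0.4861, -0.135, 0.0596]
ee_rot: [3.133, 0.022, -3.01]
contact_force: [-4.0, 9.4, 7.7]
gripper_width: 0.0353
finger_force: 53.3
```

```bash
for k in 1 2 3 4; do python3 -m creep '{"linear":[[0,0,0],[0,0,0],[0,0,0],[0,0,0],[0,0,0]],"twist":[0,0,0,0,0],"claw":[0.2,0.2,0.2,0.2,0.2]}' | egrep 'time|cont|wid|fing'; done
python3 -m creep '{"linear":[[0,0,0],[0,0,0],[0,0,0],[0,0,0],[0,0,0]],"twist":[0,0,0,0,0],"claw":[0.6,0.75,0.95,0.95,0.95]}'
python3 -m creep '{"linear":[[0,0,-45],[0,0,-90],[0,0,-140],[0,0,-140]],"twist":[0,0,0,0],"claw":[0.95,0.95,0.95,0.95]}'
python3 - <<'E'
from h import *
C,i=snap("wrist","w10"); g=i.max(2).astype(int); s=r.observe()
import pickle;B=pickle.load(open('w9.pkl','rb'))
for row in range(150,182,10):
    p=plane(B,(287,row),.083); q=proj(C,p); print(row,q.round(1),g[int(q[1]),int(q[0])-24:int(q[0])+10:2].tolist())
print(toloc([.5528,.115,.14]))
E
```

```text
time_s: 23.8
contact_force: [-4.5, 9.2, 7.5]
gripper_width: 0.0349
finger_force: 59.3
time_s: 24.3
contact_force: [-4.2, 9.5, 8.5]
gripper_width: 0.0352
finger_force: 59.3
time_s: 24.8
contact_force: [-4.9, 9.0, 7.7]
gripper_width: 0.0351
finger_force: 59.3
time_s: 25.3
contact_force: [-3.9, 10.0, 8.8]
gripper_width: 0.0352
finger_force: 59.3
time_s: 25.8
tcp_pos: [0.4857, -0.1375, 0.0576]
ee_rot: [3.138, 0.019, -3.011]
contact_force: [0.5, -0.4, -0.6]
gripper_width: 0.0812
finger_force: 0.0
time_s: 26.2
tcp_pos: [0.4857, -0.1393, 0.2044]
ee_rot: [3.141, 0.029, -3.011]
contact_force: [0.7, -0.2, -0.0]
gripper_width: 0.081
finger_force: 0.0
150 [298.  151.5] [150, 150, 150, 151, 151, 152, 157, 111, 0, 15, 23, 27, 42, 48, 25, 151, 154]
160 [296. 161.] [150, 151, 150, 151, 151, 151, 147, 0, 19, 31, 43, 56, 28, 34, 58, 161, 153]
170 [294.  170.5] [153, 150, 150, 150, 150, 151, 146, 4, 25, 30, 42, 50, 74, 159, 154, 152, 152]
180 [292. 180.] [138, 38, 32, 44, 52, 58, 57, 6, 23, 32, 48, 42, 104, 156, 153, 153, 153]
[-98.9 242.8  64. ]
```

The trigger squeezed home for 2 s and sprang back. Now I'll take the module again: go over the stand, with the pads straddling it about 11 mm to the nozzle side of the seat.

```bash
python3 -m creep '{"linear":[[-19,43,0],[-38,86,0],[-58,130,0],[-77,175,0],[-96,220,0]],"twist":[0,0,3,7,11.6],"claw":[0.85,0.85,0.85,0.85,0.85]}' >/dev/null
python3 -m creep '{"linear":[[0,9,0],[0,9,0],[0,9,0]],"twist":[0,0,0],"claw":[0.85,0.85,0.85]}'
python3 - <<'E'
from h import *
C,i=snap("wrist","w11")
print("go",toloc([.5518,.1023,.067]))
ph=-.07; X=np.array([np.cos(ph),np.sin(ph),0]);Y=np.array([-np.sin(ph),np.cos(ph),0]);Z=np.array([0,0,1.])
S=np.array([.5526,.1136,.075]);u=(Y+Z)/2**.5;nn=(Z-Y)/2**.5
for l,b,n in(("gold",-17.5,2),("top+",20,4),("top-",20,-4)): print(l,[proj(C,S+a/1e3*X+b/1e3*u+n/1e3*nn).round(1).tolist() for a in(-60,-30,0)])
hsv=cv2.cvtColor(i,cv2.COLOR_BGR2HSV)
g=((hsv[...,0]>8)&(hsv[...,0]<30)&(hsv[...,1]>90)&(hsv[...,2]>80))[80:260,200:330]
q=np.argwhere(g)[:,::-1]+[200,80]; print(len(q),q.min(0),q.max(0),np.polyfit(q[:,1],q[:,0],1))
for row in(130,165): print(row,[(c,int(i[row,c].mean())) for c in range(262,300,2)])
E
```

```text
time_s: 27.05
tcp_pos: [0.5493, 0.1007, 0.1992]
ee_rot: [3.134, 0.016, 3.07]
contact_force: [-0.3, 0.2, -0.1]
gripper_width: 0.0724
finger_force: 0.0
go [ -0.    1.2 132.5]
gold [[254.0, 115.3], [254.1, 149.4], [254.2, 181.3]]
top+ [[286.0, 117.8], [284.9, 155.4], [283.9, 190.3]]
top- [[292.3, 117.2], [291.0, 154.0], [289.8, 188.3]]
234 [254 114] [255 242] [9.15167989e-04 2.54323943e+02]
130 [(262, 30), (264, 128), (266, 119), (268, 92), (270, 82), (272, 121), (274, 113), (276, 18), (278, 121), (280, 122), (282, 121), (284, 116), (286, 182), (288, 169), (290, 172), (292, 53), (294, 77), (296, 66), (298, 159)]
165 [(262, 42), (264, 127), (266, 123), (268, 69), (270, 104), (272, 121), (274, 118), (276, 57), (278, 129), (280, 119), (282, 120), (284, 140), (286, 171), (288, 167), (290, 165), (292, 74), (294, 70), (296, 120), (298, 149)]
```

The lean model matches to a pixel. Going down, closing to stand the bar up, raising, then pinching.

```bash
python3 -m creep '{"linear":[[0,1,40],[0,1,80],[0,1,110],[0,1,132],[0,1,132]],"twist":[0,0,0,0,0],"claw":[0.85,0.85,0.85,0.85,0.85]}' | egrep 'tcp|cont|wid'
python3 -m creep '{"linear":[[0,0,0],[0,0,0],[0,0,0],[0,0,0],[0,0,0]],"twist":[0,0,0,0,0],"claw":[0.7,0.62,0.55,0.5,0.45]}'| egrep 'tcp|cont|wid'
python3 -m creep '{"linear":[[0,0,0],[0,0,0],[0,0,0],[0,0,0],[0,0,0]],"twist":[0,0,0,0,0],"claw":[0.4,0.35,0.3,0.25,0.2]}'| egrep 'tcp|cont|wid|fing'
python3 -c "
from h import *
C,i=snap('wrist','w12')
hsv=cv2.cvtColor(i,cv2.COLOR_BGR2HSV)
g=((hsv[...,0]>8)&(hsv[...,0]<30)&(hsv[...,1]>90)&(hsv[...,2]>80))[:,150:400]
q=np.argwhere(g)[:,::-1]+[150,0]; print('gold',len(q),q.min(0) if len(q) else 0,q.max(0) if len(q) else 0)
for row in(40,70,100): print(row,[int(i[row,c].mean()) for c in range(200,320,4)])"
```

```text
tcp_pos: [0.5498, 0.1013, 0.0648]
contact_force: [-0.9, 0.5, 0.0]
gripper_width: 0.0723
tcp_pos: [0.5527, 0.1036, 0.0687]
contact_force: [0.1, 0.1, 0.3]
gripper_width: 0.0385
tcp_pos: [0.5523, 0.1035, 0.0679]
contact_force: [-0.7, 0.2, 0.1]
gripper_width: 0.0167
finger_force: 0.0
gold 0 0 0
40 [154, 153, 153, 153, 153, 153, 153, 152, 151, 152, 153, 154, 152, 153, 152, 151, 153, 153, 154, 154, 154, 153, 154, 154, 153, 154, 153, 153, 154, 153]
70 [153, 153, 154, 154, 155, 155, 155, 155, 155, 154, 155, 156, 154, 156, 156, 155, 155, 157, 156, 155, 155, 154, 156, 156, 156, 156, 156, 157, 156, 155]
100 [92, 90, 117, 154, 154, 154, 155, 154, 154, 156, 155, 156, 156, 155, 155, 156, 155, 156, 157, 156, 156, 157, 157, 158, 158, 158, 158, 157, 159, 157]
```

```bash
python3 -c "
from h import *
C=cam('wrist');i=cv2.imread('pics/w12.png')
ph=-.07; X=np.array([np.cos(ph),np.sin(ph),0]);Y=np.array([-np.sin(ph),np.cos(ph),0]);Z=np.array([0,0,1.])
S=np.array([.5526,.1136,.075])
for l,y,z in(('up top',-11.3,25),('up bot',-11.3,-15),('lean top',14,14),('lean bot',-14,-14)): print(l,[proj(C,S+a/1e3*X+y/1e3*Y+z/1e3*Z).round(1).tolist() for a in(-66.5,-30)])
for row in range(110,260,15): print(row,[int(i[row,c].mean()) for c in range(200,320,4)])"
```

```text
up top [[254.5, 122.7], [254.7, 219.5]]
up bot [[254.0, 114.6], [254.2, 188.4]]
lean top [[320.5, 119.8], [314.9, 208.9]]
lean bot [[248.2, 114.7], [248.9, 189.0]]
110 [90, 90, 86, 154, 154, 155, 154, 153, 155, 155, 155, 155, 86, 92, 73, 75, 75, 75, 75, 74, 68, 65, 61, 59, 60, 61, 62, 61, 62, 86]
125 [91, 91, 91, 84, 85, 91, 91, 89, 163, 155, 156, 155, 75, 87, 97, 95, 93, 93, 91, 85, 85, 86, 87, 87, 86, 89, 89, 88, 91, 91]
140 [91, 91, 90, 82, 115, 159, 160, 155, 160, 160, 159, 87, 71, 69, 92, 202, 207, 215, 221, 217, 37, 45, 62, 88, 88, 89, 84, 87, 89, 90]
155 [92, 92, 92, 90, 91, 90, 90, 162, 157, 138, 118, 78, 72, 85, 179, 202, 208, 214, 222, 208, 68, 70, 79, 90, 115, 90, 87, 89, 87, 88]
170 [91, 92, 88, 91, 92, 91, 92, 85, 157, 95, 96, 95, 74, 70, 89, 202, 207, 214, 220, 200, 118, 117, 115, 117, 117, 119, 90, 157, 163, 89]
185 [49, 47, 52, 48, 48, 48, 49, 48, 49, 89, 86, 85, 75, 69, 84, 201, 207, 215, 220, 187, 85, 86, 87, 89, 90, 100, 100, 170, 99, 81]
200 [51, 48, 50, 49, 51, 50, 48, 53, 45, 85, 86, 84, 75, 63, 92, 202, 206, 214, 220, 175, 86, 87, 90, 87, 90, 89, 88, 90, 89, 87]
215 [45, 47, 46, 48, 47, 87, 84, 82, 83, 83, 82, 82, 78, 64, 91, 201, 206, 214, 219, 173, 85, 85, 89, 89, 92, 87, 88, 88, 88, 132]
230 [52, 50, 50, 50, 49, 88, 86, 87, 85, 85, 86, 86, 84, 64, 91, 201, 206, 214, 217, 159, 87, 87, 88, 89, 90, 87, 90, 86, 89, 164]
245 [92, 91, 90, 31, 23, 17, 83, 84, 81, 19, 94, 91, 88, 59, 88, 124, 123, 217, 219, 89, 82, 81, 80, 22, 22, 81, 88, 87, 86, 156]
```

The bar stands nearly upright, its top band at columns 258–276. Raising to 27 mm above its foot, then pinching.

```bash
python3 -m creep '{"linear":[[0,0,-7],[0,0,-13],[0,0,-19],[0,0,-19]],"twist":[0,0,0,0],"claw":[0.2,0.2,0.2,0.2]}'| egrep 'tcp|cont|wid|fing'
python3 -m creep '{"linear":[[0,0,0],[0,0,0],[0,0,0],[0,0,0],[0,0,0]],"twist":[0,0,0,0,0],"claw":[0.15,0.1,0.05,0,0]}'| egrep 'tcp|cont|wid|fing'
python3 -m creep '{"linear":[[0,0,-10],[0,0,-20],[0,0,-20]],"twist":[0,0,0],"claw":[0,0,0]}'| egrep 'time|tcp|cont|wid|fing'
```

```text
tcp_pos: [0.5528, 0.1035, 0.0885]
contact_force: [0.3, -0.1, 0.6]
gripper_width: 0.0171
finger_force: 0.0
tcp_pos: [0.5519, 0.1033, 0.0869]
contact_force: [-0.6, -0.6, 0.8]
gripper_width: 0.0063
finger_force: 59.9
time_s: 29.85
tcp_pos: [0.5528, 0.1034, 0.1091]
contact_force: [0.9, 0.3, -0.3]
gripper_width: 0.006
finger_force: 59.7
```

```bash
python3 -m creep '{"linear":[[0,0,-45],[0,0,-90],[7,48,-90],[14,96,-90],[21,144,-90]],"twist":[0,0,0,0,0],"claw":[0,0,0,0,0]}' >/dev/null
python3 -m creep '{"linear":[[7,48,0],[14,96,0],[21,143,0],[21,143,0]],"twist":[-4,-8,-10.1,-10.1],"claw":[0,0,0,0]}'
python3 - <<'E'
from h import *
import pickle
C,i=snap("wrist","w13"); pickle.dump(C,open("w13.pkl","wb"))
X=lambda a:plane
for nm,c in(("s1",(.5215,.4413)),("s2",(.540,.3439))):
    P=[proj(C,[c[0]+d,c[1]+d*.105,.052]) for d in(-.06,0,.06)]; print(nm,np.round(P,1).tolist())
    for p in P:
        row=int(p[1]); 
        if 0<=row<384: print(row,int(p[0]),[int(i[row,k].mean()) for k in range(max(0,int(p[0])-20),min(512,int(p[0])+21),2)])
E
```

```text
time_s: 30.75
tcp_pos: [0.5275, 0.3972, 0.1976]
ee_rot: [3.135, 0.018, -3.031]
contact_force: [0.6, -0.6, -0.5]
gripper_width: 0.0061
finger_force: 59.7
s1 [[304.7, 110.0], [301.2, 174.6], [298.1, 231.6]]
110 304 [99, 99, 99, 98, 98, 100, 99, 79, 71, 57, 183, 207, 210, 220, 164, 146, 173, 173, 172, 172, 172]
174 301 [12, 26, 22, 24, 13, 17, 11, 58, 61, 85, 203, 208, 214, 217, 9, 18, 31, 34, 17, 169, 177]
231 298 [163, 164, 164, 166, 169, 167, 166, 166, 161, 121, 211, 211, 218, 167, 169, 172, 172, 169, 169, 168, 171]
s2 [[195.7, 118.7], [199.0, 182.3], [202.0, 238.5]]
118 195 [98, 97, 97, 99, 13, 15, 15, 24, 17, 75, 134, 125, 209, 202, 108, 108, 102, 19, 22, 19, 33]
182 199 [97, 95, 96, 93, 12, 17, 15, 16, 8, 155, 197, 199, 204, 116, 97, 78, 17, 20, 25, 31, 33]
238 201 [155, 156, 156, 155, 155, 155, 156, 155, 155, 165, 198, 201, 204, 146, 157, 156, 156, 155, 155, 156, 156]
```

Run:
```python
from h import *
import pickle
C=pickle.load(open("w13.pkl","rb"));i=cv2.imread("pics/w13.png").mean(2)
F={}
for nm,c in(("s1",(.5215,.4413)),("s2",(.540,.3439))):
    W=[]
    for d in np.arange(-.058,.059,.004):
        p=proj(C,[c[0]+d,c[1]+d*.105,.052]); row=int(round(p[1])); k=np.arange(int(p[0])-12,int(p[0])+14); k=k[i[row,k]>188]
        if 6<=len(k)<=12: W.append(plane(C,(k.mean(),row),.052)[:2])
    W=np.array(W); f=np.polyfit(W[:,0],W[:,1],1); F[nm]=f; print(nm,len(W),f,np.std(W[:,1]-np.polyval(f,W[:,0])))
a=(F["s1"][0]+F["s2"][0])/2
for x in(.525,.531,.537):
    y=(np.polyval(F["s1"],x)+np.polyval(F["s2"],x))/2; print(x,y,"yaw",np.arctan(a),"spacing",(np.polyval(F["s1"],x)-np.polyval(F["s2"],x))*np.cos(np.arctan(a)))
# rack dark outline along its x at the middle slots: near edge on mat
for y in(.38,.405):
    print([(round(x,3),int(i[tuple(int(v) for v in proj(C,[x,y,.034]).round()[::-1])])) for x in np.arange(.445,.475,.003)+( .0)])
c,s=np.cos(np.arctan(a)),np.sin(np.arctan(a))
st=r.observe();print(st['tcp_pos'],st['ee_rot'])
```

```text
s1 29 [0.09934778 0.39229784] 0.00019389140169099906
s2 27 [0.10014705 0.29150514] 0.0002114638989319292
0.525 0.39426887686073575 yaw 0.09941855816978552 spacing 0.09987744354356705
0.531 0.39486736132701916 yaw 0.09941855816978552 spacing 0.09987267159473856
0.537 0.3954658457933027 yaw 0.09941855816978552 spacing 0.09986789964591007
[(np.float64(0.445), 166), (np.float64(0.448), 166), (np.float64(0.451), 167), (np.float64(0.454), 167), (np.float64(0.457), 168), (np.float64(0.46), 167), (np.float64(0.463), 168), (np.float64(0.466), 162), (np.float64(0.469), 132), (np.float64(0.472), 15)]
[(np.float64(0.445), 168), (np.float64(0.448), 158), (np.float64(0.451), 173), (np.float64(0.454), 176), (np.float64(0.457), 173), (np.float64(0.46), 177), (np.float64(0.463), 91), (np.float64(0.466), 101), (np.float64(0.469), 21), (np.float64(0.472), 33)]
[0.52789941 0.39461028 0.19779877] [ 3.13634699  0.01771625 -3.03296242]
```

```bash
python3 -m creep '{"linear":[[0,0,0],[0,0,0]],"twist":[0.5,0.5],"claw":[0,0]}' >/dev/null
python3 -c "
from h import *
print(toloc([.531,.3949,.063]),r.observe()['tcp_pos'],r.observe()['ee_rot'])"
```

```text
[1.00e-01 3.20e+00 1.36e+02] [0.52893505 0.39069448 0.19898918] [ 3.13611434  0.01845562 -3.04751132]
```

```bash
python3 -m creep '{"linear":[[0,0,40],[0,0,80],[0,0,100],[0,0,100],[0,0,100]],"twist":[0,0,0,0,0],"claw":[0,0,0,0,0]}' | egrep 'tcp|rot|cont'
python3 -c "
from h import *
print(toloc([.531,.3949,.066]),r.observe()['tcp_pos'],r.observe()['ee_rot'])"
```

```text
tcp_pos: [0.531, 0.3916, 0.0997]
ee_rot: [3.136, 0.019, -3.047]
contact_force: [0.5, -0.3, 0.6]
[ 0.3  3.1 33.7] [0.53096549 0.39155637 0.09972904] [ 3.13572817  0.01869228 -3.04745312]
```

Run:
```python
from h import *
C,im=snap("wrist","w14");i=im.mean(2);F={}
for nm,f0 in(("s1",(.0994,.3923)),("s2",(.1,.2915))):
    W=[]
    for x in np.arange(.47,.535,.003):
        p=proj(C,[x,np.polyval(f0,x),.052]); row=int(round(p[1]))
        if not 0<=row<384: continue
        k=np.arange(max(0,int(p[0])-20),min(511,int(p[0])+22)); k=k[i[row,k]>188]
        if 7<=len(k)<=18 and k[-1]-k[0]<20: W.append(plane(C,(k.mean(),row),.052)[:2])
    W=np.array(W); f=np.polyfit(W[:,0],W[:,1],1); F[nm]=f; print(nm,len(W),f,np.std(W[:,1]-np.polyval(f,W[:,0])))
x=.5;m=(F["s1"]+F["s2"])/2; print("mid y at .5 and .531",np.polyval(m,.5),np.polyval(m,.531),"yaw",m[0],"spacing",np.polyval(F["s1"]-F["s2"],.5))
print("go",toloc([.531,np.polyval([.0994,np.polyval(m,.5)-.0994*.5],.531),.066]))
```

```text
Traceback (most recent call last):
IndexError: too many indices for array: array is 1-dimensional, but 2 were indexed
```

Run:
```python
from h import *
C=cam("wrist");im=cv2.imread("pics/w14.png");i=im.mean(2)
for f0 in((.0994,.3923),(.1,.2915)):
    for x in(.48,.50,.52):
        p=proj(C,[x,np.polyval(f0,x),.052]); row=int(round(p[1])); print(p.round(1))
        if 0<=row<384:
            v=i[row]; k=np.arange(max(0,int(p[0])-30),min(511,int(p[0])+30)); b=k[v[k]>180]; print(b.min() if len(b) else 0,b.max() if len(b) else 0,[int(q) for q in v[k][::3]])
```

```text
[340.7 143.3]
336 369 [29, 31, 26, 22, 21, 72, 60, 57, 93, 220, 233, 241, 249, 7, 34, 40, 36, 203, 191, 190]
[338.1 174.7]
334 367 [26, 33, 26, 27, 24, 72, 58, 58, 96, 231, 234, 240, 242, 16, 37, 39, 99, 194, 193, 193]
[335.7 204.2]
332 364 [28, 28, 33, 25, 26, 55, 91, 76, 96, 213, 232, 236, 247, 15, 37, 40, 78, 194, 192, 193]
[177.6 127.8]
173 184 [115, 116, 113, 119, 16, 24, 24, 23, 83, 226, 222, 224, 226, 117, 128, 78, 31, 24, 22, 21]
[180.3 160.3]
0 0 [115, 114, 116, 116, 10, 25, 27, 23, 40, 155, 152, 154, 143, 100, 97, 83, 20, 25, 22, 22]
[182.8 190.8]
154 157 [178, 180, 172, 115, 108, 32, 34, 24, 9, 155, 151, 152, 150, 101, 91, 84, 21, 19, 26, 22]
```

Rechecked: the slot midline sits at y≈0.3955. Going in.

```bash
python3 -m creep '{"linear":[[0,3.8,0],[0,3.8,15],[0,3.8,28],[0,3.8,34],[0,3.8,34]],"twist":[0,0,-0.3,-0.3,-0.3],"claw":[0,0,0,0,0]}' | egrep 'tcp|rot|cont'
python3 -m creep '{"linear":[[0,0,4],[0,0,8],[0,0,12],[0,0,12]],"twist":[0,0,0,0],"claw":[0,0,0,0]}' | egrep 'tcp|rot|cont'
```

```text
tcp_pos: [0.5302, 0.3963, 0.0638]
ee_rot: [3.137, 0.017, -3.04]
contact_force: [-0.3, 0.2, -1.0]
tcp_pos: [0.5307, 0.3965, 0.0522]
ee_rot: [3.136, 0.018, -3.041]
contact_force: [-0.0, 0.1, -0.4]
```

```bash
python3 -m creep '{"linear":[[0,0,3],[0,0,6],[0,0,6]],"twist":[0,0,0],"claw":[0,0,0]}' | egrep 'tcp|cont'
python3 -m creep '{"linear":[[0,0,2],[0,0,4],[0,0,4]],"twist":[0,0,0],"claw":[0,0,0]}' | egrep 'time|tcp|cont'
```

```text
tcp_pos: [0.5309, 0.3965, 0.0463]
contact_force: [0.4, -0.8, -0.5]
time_s: 33.05
tcp_pos: [0.531, 0.3966, 0.0424]
contact_force: [0.3, -1.1, -0.5]
```

```bash
python3 -m creep '{"linear":[[0,0,1],[0,0,2],[0,0,2]],"twist":[0,0,0],"claw":[0,0,0]}' | egrep 'tcp|cont'
python3 -m creep '{"linear":[[0,0,1],[0,0,2],[0,0,2]],"twist":[0,0,0],"claw":[0,0,0]}' | egrep 'time|tcp|cont'
```

```text
tcp_pos: [0.5312, 0.3967, 0.0407]
contact_force: [1.4, -1.8, 0.0]
time_s: 33.65
tcp_pos: [0.5313, 0.3968, 0.0392]
contact_force: [-0.4, -2.7, 3.0]
```

```bash
python3 -m creep '{"linear":[[0,0,0],[0,0,0],[0,0,0],[0,0,0]],"twist":[0,0,0,0],"claw":[0.12,0.2,0.2,0.2]}' | egrep 'wid|cont'
python3 -m creep '{"linear":[[0,0,-15],[0,0,-35],[0,0,-35],[0,0,-35]],"twist":[0,0,0,0],"claw":[0.2,0.2,0,0]}' | egrep 'wid|cont'
python3 -m creep '{"linear":[[0,0,6],[0,0,12],[0,0,16],[0,0,16]],"twist":[0,0,0,0],"claw":[0,0,0,0]}' | egrep 'wid|cont|tcp'
python3 -m creep '{"linear":[[0,0,2],[0,0,4],[0,0,4]],"twist":[0,0,0],"claw":[0,0,0]}' | egrep 'wid|cont|tcp'
python3 -m creep '{"linear":[[0,0,1],[0,0,2],[0,0,2]],"twist":[0,0,0],"claw":[0,0,0]}' | egrep 'time|wid|cont|tcp'
```

```text
contact_force: [-0.4, 0.6, 0.0]
gripper_width: 0.0169
contact_force: [-0.4, -0.7, 0.1]
gripper_width: -0.0001
tcp_pos: [0.5301, 0.3961, 0.056]
contact_force: [0.8, 0.3, -0.2]
gripper_width: 0.0003
tcp_pos: [0.5308, 0.3966, 0.0535]
contact_force: [0.1, -0.2, 0.6]
gripper_width: 0.0001
time_s: 35.45
tcp_pos: [0.5311, 0.3968, 0.0522]
contact_force: [-0.4, 0.6, 1.1]
gripper_width: 0.0007
```

```bash
python3 -m creep '{"linear":[[0,0,1],[0,0,2],[0,0,2]],"twist":[0,0,0],"claw":[0,0,0]}' | egrep 'time|cont|tcp'
python3 -m creep '{"linear":[[0,0,-40],[0,0,-85],[0,0,-130],[0,0,-150],[0,0,-150]],"twist":[0,0,0,0,0],"claw":[0,0,0,0,0]}' | egrep 'time|cont|tcp'
python3 - <<'E'
from h import *
C,im=snap("wrist","w15");i=im.mean(2)
for nm,f0 in(("s1",(.0994,.393)),("mid",(.0998,.3426)),("s2",(.1,.2922))):
    for x in(.48,.52,.56):
        p=proj(C,[x,np.polyval(f0,x),.052]); row=int(round(p[1])); k=np.arange(int(p[0])-14,int(p[0])+15); b=k[i[row,k]>180]
        print(nm,x,p.round(1),(b.min(),b.max()) if len(b) else [int(v) for v in i[row,k][::2]])
# ends along length, vs stored
for nm,f0,xc in(("mid",(.0998,.3426),.531),("s1",(.0994,.393),.5215),("s2",(.1,.2922),.54)):
    xs=np.arange(xc-.078,xc+.078,.002); v=[i[tuple(proj(C,[x,np.polyval(f0,x)+.0003,.052]).round().astype(int)[::-1])] for x in xs]
    g=xs[np.array(v)>182]; print(nm,g.min(),g.max())
E
```

```text
time_s: 35.75
tcp_pos: [0.5311, 0.397, 0.052]
contact_force: [-3.1, -2.4, 11.7]
time_s: 36.25
tcp_pos: [0.5297, 0.3966, 0.2043]
contact_force: [-0.6, 0.6, 0.1]
s1 0.48 [306.7 126.6] (np.int64(303), np.int64(309))
s1 0.52 [304.4 168.2] (np.int64(301), np.int64(307))
s1 0.56 [302.3 206.4] (np.int64(299), np.int64(316))
mid 0.48 [253.5 121.1] (np.int64(251), np.int64(257))
mid 0.52 [253.5 163.2] (np.int64(251), np.int64(257))
mid 0.56 [253.5 201.9] (np.int64(251), np.int64(257))
s2 0.48 [199.5 115.5] (np.int64(196), np.int64(202))
s2 0.52 [201.8 158.2] (np.int64(198), np.int64(204))
s2 0.56 [203.9 197.3] (np.int64(200), np.int64(206))
mid 0.467 0.5930000000000002
s1 0.45549999999999996 0.5855000000000001
s2 0.47400000000000003 0.6040000000000001
```

The module presses solid at 52 mm, the full-home height. It stands in line with the stored ones, which haven't moved. Handing in.

```bash
python3 -c "
from cell import r
print(r.sign_off())"
```

```text
the job is handed in; nothing more can be done
None
```

The job is handed in at about 36 s: the module was leaned on the stand and the trigger held home for 2 s (judged from the finger gap, then seen sprung back), and it now stands fully home in the rack's middle slot.

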